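Charge the mill jar with grinding balls

TASK

Charge the mill jar: with the scoop, take grinding balls out of the blue tray and tip at least four of the six into the white jar, never touching the balls with the gripper; any others stay in the tray or the jar. Then hang the empty scoop up by its orange handle on the steel hook and let it go, and leave the other things on the table where they are.

Things in the scene. Friction and masses are not known exactly. Their poses are not given: they have to be found in the camera images.
- scoop: hand scoop, aluminium pan, orange top handle, 180 g, flat on the table at first. Origin: centre of the pan's underside, x towards the open lip, z up. Pan x -55 to +55 mm, 88 mm wide outside, 83 inside, floor 2 mm; side and rear walls 46 mm high, sides end at x 42 mm; a strap joins their tops at x 26 to 42 mm. Slick (friction about 0.35); balls roll on it from about 11 degrees of slope
- scoop_lip (a point): middle of the bare front lip, at the underside, 55 mm ahead of the scoop's origin
- scoop_grip (a point): centre of the handle bar's section, 38 mm behind the scoop's origin and 101 mm up: grip here to leave the balance point free. The bar runs lengthwise over the pan's middle, x -83 to +42 mm, 14 mm wide, z 92 to 110 mm, on two round posts 11 mm thick at x -75 and +34 mm; axes as the scoop's
- scoop_hang (a point): point on the underside of the handle bar, 4 mm ahead of the scoop's origin and 92 mm up, near the balance point: rests on the hook when hung. Below it, down to the side walls' top at 46 mm, the space between the posts is open from side to side
- tray: fixed blue open tray holding the balls. Origin: underside centre; x along its length, z up. Floor 210 mm long (x -105 to +105 mm) by 100 mm wide inside, 3 mm thick; walls 44 mm high, the sides upright, the end walls leaning outward by 35 degrees from their foot at x = +-105 mm. The balls lie in its +x half
- mill_jar: fixed white round mill jar without lid, upright. Origin: underside centre; 152 mm wide, 92 mm tall, mouth 136 mm wide, inner floor 8 mm up
- hook_stand: fixed steel hook stand. Origin: base centre (base 68 mm wide), post 14 mm thick and 169 mm tall. From the post a level arm 8 mm thick runs out along the stand's -x, its axis 165 mm up, its end turned up
- hook_seat (a point): point on top of the hook's arm, 169 mm up and 70 mm out from the post, where the handle shall rest; axes as the stand's
- hook_tip (a point): top of the upturned end of the hook, 122 mm out from the post, 183 mm up (14 mm above the arm's top)
- ball0: white ceramic grinding ball, 22 mm, 21 g; origin at its centre
- ball1: white ceramic grinding ball, 22 mm, 21 g; origin at its centre
- ball2: white ceramic grinding ball, 22 mm, 21 g; origin at its centre
- ball3: white ceramic grinding ball, 22 mm, 21 g; origin at its centre
- ball4: white ceramic grinding ball, 22 mm, 21 g; origin at its centre
- ball5: white ceramic grinding ball, 22 mm, 21 g; origin at its centre
- white_jar: white lidded glaze jar with a black lid, 53 mm wide, 62 mm tall, a bystander; origin under its centre
- stamp: wooden block stamp, 30 x 30 x 56 mm, a bystander; origin under its centre
- purple_cup: purple plastic cup, 84 mm wide, 112 mm tall, a bystander; origin under its centre
- wood_rib: flat wooden rib, 49 x 97 x 9 mm, a bystander; origin under its centre
There are look-alikes about, which are no part of the job. Leave any pink look-alike of the scoop alone.

How it is judged:
On the way, in this order (a step that is already met when the one before it is completed fails the run):
1. at least one ball is carried in the scoop, lifted clear above the tray (height (world z) of scoop above 0.05 m and ((x of ball0 in the frame of scoop between -0.055 and 0.055 m and y of ball0 in the frame of scoop between -0.045 and 0.045 m and z of ball0 in the frame of scoop between 0 and 0.06 m) or (x of ball1 in the frame of scoop between -0.055 and 0.055 m and y of ball1 in the frame of scoop between -0.045 and 0.045 m and z of ball1 in the frame of scoop between 0 and 0.06 m) or (x of ball2 in the frame of scoop between -0.055 and 0.055 m and y of ball2 in the frame of scoop between -0.045 and 0.045 m and z of ball2 in the frame of scoop between 0 and 0.06 m) or (x of ball3 in the frame of scoop between -0.055 and 0.055 m and y of ball3 in the frame of scoop between -0.045 and 0.045 m and z of ball3 in the frame of scoop between 0 and 0.06 m) or (x of ball4 in the frame of scoop between -0.055 and 0.055 m and y of ball4 in the frame of scoop between -0.045 and 0.045 m and z of ball4 in the frame of scoop between 0 and 0.06 m) or (x of ball5 in the frame of scoop between -0.055 and 0.055 m and y of ball5 in the frame of scoop between -0.045 and 0.045 m and z of ball5 in the frame of scoop between 0 and 0.06 m))), for 0.2 s.
2. at least four balls lie in the mill jar ((((horizontal distance between ball0 and mill_jar below 0.07 m and height (world z) of ball0 below 0.07 m) and (horizontal distance between ball1 and mill_jar below 0.07 m and height (world z) of ball1 below 0.07 m) and (horizontal distance between ball2 and mill_jar below 0.07 m and height (world z) of ball2 below 0.07 m) and (horizontal distance between ball3 and mill_jar below 0.07 m and height (world z) of ball3 below 0.07 m)) or ((horizontal distance between ball0 and mill_jar below 0.07 m and height (world z) of ball0 below 0.07 m) and (horizontal distance between ball1 and mill_jar below 0.07 m and height (world z) of ball1 below 0.07 m) and (horizontal distance between ball2 and mill_jar below 0.07 m and height (world z) of ball2 below 0.07 m) and (horizontal distance between ball4 and mill_jar below 0.07 m and height (world z) of ball4 below 0.07 m)) or ((horizontal distance between ball0 and mill_jar below 0.07 m and height (world z) of ball0 below 0.07 m) and (horizontal distance between ball1 and mill_jar below 0.07 m and height (world z) of ball1 below 0.07 m) and (horizontal distance between ball2 and mill_jar below 0.07 m and height (world z) of ball2 below 0.07 m) and (horizontal distance between ball5 and mill_jar below 0.07 m and height (world z) of ball5 below 0.07 m)) or ((horizontal distance between ball0 and mill_jar below 0.07 m and height (world z) of ball0 below 0.07 m) and (horizontal distance between ball1 and mill_jar below 0.07 m and height (world z) of ball1 below 0.07 m) and (horizontal distance between ball3 and mill_jar below 0.07 m and height (world z) of ball3 below 0.07 m) and (horizontal distance between ball4 and mill_jar below 0.07 m and height (world z) of ball4 below 0.07 m)) or ((horizontal distance between ball0 and mill_jar below 0.07 m and height (world z) of ball0 below 0.07 m) and (horizontal distance between ball1 and mill_jar below 0.07 m and height (world z) of ball1 below 0.07 m) and (horizontal distance between ball3 and mill_jar below 0.07 m and height (world z) of ball3 below 0.07 m) and (horizontal distance between ball5 and mill_jar below 0.07 m and height (world z) of ball5 below 0.07 m)) or ((horizontal distance between ball0 and mill_jar below 0.07 m and height (world z) of ball0 below 0.07 m) and (horizontal distance between ball1 and mill_jar below 0.07 m and height (world z) of ball1 below 0.07 m) and (horizontal distance between ball4 and mill_jar below 0.07 m and height (world z) of ball4 below 0.07 m) and (horizontal distance between ball5 and mill_jar below 0.07 m and height (world z) of ball5 below 0.07 m)) or ((horizontal distance between ball0 and mill_jar below 0.07 m and height (world z) of ball0 below 0.07 m) and (horizontal distance between ball2 and mill_jar below 0.07 m and height (world z) of ball2 below 0.07 m) and (horizontal distance between ball3 and mill_jar below 0.07 m and height (world z) of ball3 below 0.07 m) and (horizontal distance between ball4 and mill_jar below 0.07 m and height (world z) of ball4 below 0.07 m)) or ((horizontal distance between ball0 and mill_jar below 0.07 m and height (world z) of ball0 below 0.07 m) and (horizontal distance between ball2 and mill_jar below 0.07 m and height (world z) of ball2 below 0.07 m) and (horizontal distance between ball3 and mill_jar below 0.07 m and height (world z) of ball3 below 0.07 m) and (horizontal distance between ball5 and mill_jar below 0.07 m and height (world z) of ball5 below 0.07 m)) or ((horizontal distance between ball0 and mill_jar below 0.07 m and height (world z) of ball0 below 0.07 m) and (horizontal distance between ball2 and mill_jar below 0.07 m and height (world z) of ball2 below 0.07 m) and (horizontal distance between ball4 and mill_jar below 0.07 m and height (world z) of ball4 below 0.07 m) and (horizontal distance between ball5 and mill_jar below 0.07 m and height (world z) of ball5 below 0.07 m)) or ((horizontal distance between ball0 and mill_jar below 0.07 m and height (world z) of ball0 below 0.07 m) and (horizontal distance between ball3 and mill_jar below 0.07 m and height (world z) of ball3 below 0.07 m) and (horizontal distance between ball4 and mill_jar below 0.07 m and height (world z) of ball4 below 0.07 m) and (horizontal distance between ball5 and mill_jar below 0.07 m and height (world z) of ball5 below 0.07 m)) or ((horizontal distance between ball1 and mill_jar below 0.07 m and height (world z) of ball1 below 0.07 m) and (horizontal distance between ball2 and mill_jar below 0.07 m and height (world z) of ball2 below 0.07 m) and (horizontal distance between ball3 and mill_jar below 0.07 m and height (world z) of ball3 below 0.07 m) and (horizontal distance between ball4 and mill_jar below 0.07 m and height (world z) of ball4 below 0.07 m)) or ((horizontal distance between ball1 and mill_jar below 0.07 m and height (world z) of ball1 below 0.07 m) and (horizontal distance between ball2 and mill_jar below 0.07 m and height (world z) of ball2 below 0.07 m) and (horizontal distance between ball3 and mill_jar below 0.07 m and height (world z) of ball3 below 0.07 m) and (horizontal distance between ball5 and mill_jar below 0.07 m and height (world z) of ball5 below 0.07 m)) or ((horizontal distance between ball1 and mill_jar below 0.07 m and height (world z) of ball1 below 0.07 m) and (horizontal distance between ball2 and mill_jar below 0.07 m and height (world z) of ball2 below 0.07 m) and (horizontal distance between ball4 and mill_jar below 0.07 m and height (world z) of ball4 below 0.07 m) and (horizontal distance between ball5 and mill_jar below 0.07 m and height (world z) of ball5 below 0.07 m)) or ((horizontal distance between ball1 and mill_jar below 0.07 m and height (world z) of ball1 below 0.07 m) and (horizontal distance between ball3 and mill_jar below 0.07 m and height (world z) of ball3 below 0.07 m) and (horizontal distance between ball4 and mill_jar below 0.07 m and height (world z) of ball4 below 0.07 m) and (horizontal distance between ball5 and mill_jar below 0.07 m and height (world z) of ball5 below 0.07 m)) or ((horizontal distance between ball2 and mill_jar below 0.07 m and height (world z) of ball2 below 0.07 m) and (horizontal distance between ball3 and mill_jar below 0.07 m and height (world z) of ball3 below 0.07 m) and (horizontal distance between ball4 and mill_jar below 0.07 m and height (world z) of ball4 below 0.07 m) and (horizontal distance between ball5 and mill_jar below 0.07 m and height (world z) of ball5 below 0.07 m)))), for 0.2 s.
3. the scoop hangs by its handle on the hook (contact force between scoop and hook_stand above 0.5 N and distance between scoop_hang and hook_seat below 0.05 m and height (world z) of scoop above 0.05 m), for 0.2 s.
At the end, for the whole second after the job is handed in: At least four of the six balls lie inside the mill jar (centre within 70 mm of its axis and below its rim) and every other ball inside the jar or the tray; the scoop hangs on the hook by its handle bar, the hang point within 50 mm of the hook seat, nearly still (under 0.06 m/s) (all of step 3 and (((horizontal distance between ball0 and mill_jar below 0.07 m and height (world z) of ball0 below 0.07 m) and (horizontal distance between ball1 and mill_jar below 0.07 m and height (world z) of ball1 below 0.07 m) and (horizontal distance between ball2 and mill_jar below 0.07 m and height (world z) of ball2 below 0.07 m) and (horizontal distance between ball3 and mill_jar below 0.07 m and height (world z) of ball3 below 0.07 m)) or ((horizontal distance between ball0 and mill_jar below 0.07 m and height (world z) of ball0 below 0.07 m) and (horizontal distance between ball1 and mill_jar below 0.07 m and height (world z) of ball1 below 0.07 m) and (horizontal distance between ball2 and mill_jar below 0.07 m and height (world z) of ball2 below 0.07 m) and (horizontal distance between ball4 and mill_jar below 0.07 m and height (world z) of ball4 below 0.07 m)) or ((horizontal distance between ball0 and mill_jar below 0.07 m and height (world z) of ball0 below 0.07 m) and (horizontal distance between ball1 and mill_jar below 0.07 m and height (world z) of ball1 below 0.07 m) and (horizontal distance between ball2 and mill_jar below 0.07 m and height (world z) of ball2 below 0.07 m) and (horizontal distance between ball5 and mill_jar below 0.07 m and height (world z) of ball5 below 0.07 m)) or ((horizontal distance between ball0 and mill_jar below 0.07 m and height (world z) of ball0 below 0.07 m) and (horizontal distance between ball1 and mill_jar below 0.07 m and height (world z) of ball1 below 0.07 m) and (horizontal distance between ball3 and mill_jar below 0.07 m and height (world z) of ball3 below 0.07 m) and (horizontal distance between ball4 and mill_jar below 0.07 m and height (world z) of ball4 below 0.07 m)) or ((horizontal distance between ball0 and mill_jar below 0.07 m and height (world z) of ball0 below 0.07 m) and (horizontal distance between ball1 and mill_jar below 0.07 m and height (world z) of ball1 below 0.07 m) and (horizontal distance between ball3 and mill_jar below 0.07 m and height (world z) of ball3 below 0.07 m) and (horizontal distance between ball5 and mill_jar below 0.07 m and height (world z) of ball5 below 0.07 m)) or ((horizontal distance between ball0 and mill_jar below 0.07 m and height (world z) of ball0 below 0.07 m) and (horizontal distance between ball1 and mill_jar below 0.07 m and height (world z) of ball1 below 0.07 m) and (horizontal distance between ball4 and mill_jar below 0.07 m and height (world z) of ball4 below 0.07 m) and (horizontal distance between ball5 and mill_jar below 0.07 m and height (world z) of ball5 below 0.07 m)) or ((horizontal distance between ball0 and mill_jar below 0.07 m and height (world z) of ball0 below 0.07 m) and (horizontal distance between ball2 and mill_jar below 0.07 m and height (world z) of ball2 below 0.07 m) and (horizontal distance between ball3 and mill_jar below 0.07 m and height (world z) of ball3 below 0.07 m) and (horizontal distance between ball4 and mill_jar below 0.07 m and height (world z) of ball4 below 0.07 m)) or ((horizontal distance between ball0 and mill_jar below 0.07 m and height (world z) of ball0 below 0.07 m) and (horizontal distance between ball2 and mill_jar below 0.07 m and height (world z) of ball2 below 0.07 m) and (horizontal distance between ball3 and mill_jar below 0.07 m and height (world z) of ball3 below 0.07 m) and (horizontal distance between ball5 and mill_jar below 0.07 m and height (world z) of ball5 below 0.07 m)) or ((horizontal distance between ball0 and mill_jar below 0.07 m and height (world z) of ball0 below 0.07 m) and (horizontal distance between ball2 and mill_jar below 0.07 m and height (world z) of ball2 below 0.07 m) and (horizontal distance between ball4 and mill_jar below 0.07 m and height (world z) of ball4 below 0.07 m) and (horizontal distance between ball5 and mill_jar below 0.07 m and height (world z) of ball5 below 0.07 m)) or ((horizontal distance between ball0 and mill_jar below 0.07 m and height (world z) of ball0 below 0.07 m) and (horizontal distance between ball3 and mill_jar below 0.07 m and height (world z) of ball3 below 0.07 m) and (horizontal distance between ball4 and mill_jar below 0.07 m and height (world z) of ball4 below 0.07 m) and (horizontal distance between ball5 and mill_jar below 0.07 m and height (world z) of ball5 below 0.07 m)) or ((horizontal distance between ball1 and mill_jar below 0.07 m and height (world z) of ball1 below 0.07 m) and (horizontal distance between ball2 and mill_jar below 0.07 m and height (world z) of ball2 below 0.07 m) and (horizontal distance between ball3 and mill_jar below 0.07 m and height (world z) of ball3 below 0.07 m) and (horizontal distance between ball4 and mill_jar below 0.07 m and height (world z) of ball4 below 0.07 m)) or ((horizontal distance between ball1 and mill_jar below 0.07 m and height (world z) of ball1 below 0.07 m) and (horizontal distance between ball2 and mill_jar below 0.07 m and height (world z) of ball2 below 0.07 m) and (horizontal distance between ball3 and mill_jar below 0.07 m and height (world z) of ball3 below 0.07 m) and (horizontal distance between ball5 and mill_jar below 0.07 m and height (world z) of ball5 below 0.07 m)) or ((horizontal distance between ball1 and mill_jar below 0.07 m and height (world z) of ball1 below 0.07 m) and (horizontal distance between ball2 and mill_jar below 0.07 m and height (world z) of ball2 below 0.07 m) and (horizontal distance between ball4 and mill_jar below 0.07 m and height (world z) of ball4 below 0.07 m) and (horizontal distance between ball5 and mill_jar below 0.07 m and height (world z) of ball5 below 0.07 m)) or ((horizontal distance between ball1 and mill_jar below 0.07 m and height (world z) of ball1 below 0.07 m) and (horizontal distance between ball3 and mill_jar below 0.07 m and height (world z) of ball3 below 0.07 m) and (horizontal distance between ball4 and mill_jar below 0.07 m and height (world z) of ball4 below 0.07 m) and (horizontal distance between ball5 and mill_jar below 0.07 m and height (world z) of ball5 below 0.07 m)) or ((horizontal distance between ball2 and mill_jar below 0.07 m and height (world z) of ball2 below 0.07 m) and (horizontal distance between ball3 and mill_jar below 0.07 m and height (world z) of ball3 below 0.07 m) and (horizontal distance between ball4 and mill_jar below 0.07 m and height (world z) of ball4 below 0.07 m) and (horizontal distance between ball5 and mill_jar below 0.07 m and height (world z) of ball5 below 0.07 m))) and ((horizontal distance between ball0 and mill_jar below 0.07 m and height (world z) of ball0 below 0.07 m) or (x of ball0 in the frame of tray between -0.14 and 0.14 m and y of ball0 in the frame of tray between -0.05 and 0.05 m and height (world z) of ball0 below 0.06 m)) and ((horizontal distance between ball1 and mill_jar below 0.07 m and height (world z) of ball1 below 0.07 m) or (x of ball1 in the frame of tray between -0.14 and 0.14 m and y of ball1 in the frame of tray between -0.05 and 0.05 m and height (world z) of ball1 below 0.06 m)) and ((horizontal distance between ball2 and mill_jar below 0.07 m and height (world z) of ball2 below 0.07 m) or (x of ball2 in the frame of tray between -0.14 and 0.14 m and y of ball2 in the frame of tray between -0.05 and 0.05 m and height (world z) of ball2 below 0.06 m)) and ((horizontal distance between ball3 and mill_jar below 0.07 m and height (world z) of ball3 below 0.07 m) or (x of ball3 in the frame of tray between -0.14 and 0.14 m and y of ball3 in the frame of tray between -0.05 and 0.05 m and height (world z) of ball3 below 0.06 m)) and ((horizontal distance between ball4 and mill_jar below 0.07 m and height (world z) of ball4 below 0.07 m) or (x of ball4 in the frame of tray between -0.14 and 0.14 m and y of ball4 in the frame of tray between -0.05 and 0.05 m and height (world z) of ball4 below 0.06 m)) and ((horizontal distance between ball5 and mill_jar below 0.07 m and height (world z) of ball5 below 0.07 m) or (x of ball5 in the frame of tray between -0.14 and 0.14 m and y of ball5 in the frame of tray between -0.05 and 0.05 m and height (world z) of ball5 below 0.06 m)) and linear speed of scoop below 0.06 m/s); the robot touches nothing.
It fails at once if a ball is touched by the gripper's fingers (contact force between any of ball0, ball1, ball2, ball3, ball4, ball5 and the fingers above 0.3 N).
It fails at once if one of the other things on the table is shifted by more than 30 mm (distance of any of white_jar, stamp, purple_cup, wood_rib from where it was at the start of the episode above 0.03 m).
It also fails if it takes over 64 s, if anything falls off the work surface, if the arm or the gripper's body presses on something with over 40 N, if the wrist force passes 120 N, or if a joint passes its speed limit or range.

ROBOT

A 7-joint arm with a two-finger parallel gripper is mounted at the origin on the work surface; the furniture and walls round the work are solid. World frame = base frame: x ahead of the robot, y to its left, z up, the work surface at z = 0. Lengths are in m, angles in rad, forces in N, time in s.
With the tool pointing down it reaches from about 0.4 to 0.875 m from the base axis. Payload 19.3 kg.
Tool frame: the origin (TCP) lies at the very end of the fingers, on their centre line; the grasp point (between the pads) lies 19 mm behind it; z points along the fingers, y is the line along which they close (so a half turn about z gives the same grasp; the last joint's range is limited). The gripper opens to 85 mm and grips with 20 to 120 N. Pads are 22 mm wide; open, the fingers measure 114 mm over their backs; the gripper's body (76 mm by 85 mm) begins 54 mm behind the grasp point. The pads swing forward as they close: fully open they stand 13 mm farther back than shut.
Start: joints at [1.093, 0.521, -0.036, 1.599, 0.021, 1.021, -0.113], TCP at [0.248, -0.574, 0.231] pointing down, gripper open.
Joint ranges: [-2.91, 2.91], [-0.3, 2.13], [-1.5, 1.42], [0.17, 2.43], [-1.26, 4.41], [0.16, 1.93], [-2.52, 2.52]. Speed limits (rad/s): [1.89, 1.89, 2.39, 2.39, 3.01, 3.01, 3.01].

INTERFACE

Orientations are given as [roll, pitch, yaw] about the fixed x, y, z axes, in that order (R = Rz(yaw) Ry(pitch) Rx(roll)).
In Python, from workcell import monitor, optics, job_done gives the robot as it stands.
- The arm moves only by the shell command python3 -m handwheel 'ROWS' [FORCE]. ROWS is JSON, a list of rows, each an object of numbers: "dx", "dy", "dz": the shift along the tool's x, y, z in cm; "wx", "wy", "wz": the turn, a rotation vector about the tool's x, y, z in rad; "claw": the opening in per cent of the stroke, from 0 (shut) to 100 (fully open). A call has 1 to 8 rows; each row shifts and turns the commanded pose from where the row before left it, along the tool's axes as they then stand; what a row does not reach is not made up. A row lasts 1/8 s, in which the tool goes at most 62.5 mm and 10.7 degrees, less where a joint would pass 70% of its speed; a pose out of reach is approached as far as the arm can. A call with a gripper value outside its range is refused whole. The fingers move at their own pace and stop on an object; FORCE is the grip in N (left out, the last holds). Time passes only in rows, so rows that do not move let the fingers close. It gives the time, the measured TCP pose, the force, the opening and the grip force at its end, in the units of the state.
- monitor.observe(): the state, without advancing time (a new reading comes with each control period).
- optics.grab_frame(name): name is "side" or "top" or "wrist"; returns a dict with "frame" (384x512x3 uint8, blue, green, red), "fovy" (degrees; the focal length in pixels is half the picture's height over the tangent of half this angle, whatever the lens; pixels are square), "cx", "cy" (the principal point, pixels), "R" (3x3) and "t" (3): a world point X has camera coordinates R X + t. Camera axes: x right, y down, z forward; pixel columns grow to the right and rows downward; lengths in m; the calibration is good to about 2 mm. The wrist camera is an equidistant fisheye: a pixel r from the principal point sees the ray r / f radians off the axis. A picture is of the moment at which its call begins. There is no depth.
- job_done(): hands the job in; it is judged then, once.
Trained networks look in the newest picture that a camera, given by its name, has taken for a name from the list of things; names that differ only in an ending like _2 or _b are one class to them, and where a whole thing is asked for, a point or a joint stands for the part that bears it (a point fixed in the world has none). Each returns a list of dicts, best first, with "p" (0 to 1); they miss things now and then, are a little off and sometimes report something else, mostly with a low value. They report only what shows in the picture. A call takes as long as a camera call. They do not tell look-alikes from the thing itself.
- optics.masks_of(name, camera): "region" (384x512 bool, what is visible of it) and "rect" ([left, top, width, height] in pixels, round what is visible of it).
The state is a dict: "clock": time; "qpos": joint angles; "qd": joint speeds; "joint_efforts": joint torques, N m; "position": TCP position; "tool_rot": TCP orientation; "force": force on the tool from outside, world axes, zero at the start; "moment": the same for the moment, N m; "grip_width": finger opening in m; "finger_force": force on a finger pad.
Only numpy, scipy, OpenCV 4.12 (cv2) and the standard library are available. Lean on these libraries where they do the work, as an engineer would, in place of code of your own. Each camera call takes 0.05 s, during which the arm holds its last target. There are 200 camera calls.

## Working session

There is one attempt and no reset: what is moved stays moved. The work goes in short steps, Python scripts to look and compute and a shell command to move; the robot and the scene stay as the last step left them, time stands still between calls to the robot, and variables do not carry over. Pictures are saved under pics/ and viewed, at most 10 in all, crops included, and the job is handed in when it is done.

```bash
mkdir -p pics; cat > h.py <<'E'
import numpy as np, cv2
from workcell import monitor, optics, job_done
from scipy.spatial.transform import Rotation as Ro
def ray(g,u,v):
    f=g["frame"].shape[0]/2/np.tan(np.radians(g["fovy"])/2)
    R=np.array(g["R"]);t=np.array(g["t"])
    d=R.T@np.array([(u-g["cx"])/f,(v-g["cy"])/f,1]); return -R.T@t,d
def atz(g,u,v,z):
    c,d=ray(g,u,v); return c+d*(z-c[2])/d[2]
def proj(g,X):
    f=g["frame"].shape[0]/2/np.tan(np.radians(g["fovy"])/2)
    p=np.array(g["R"])@np.array(X)+np.array(g["t"]); return f*p[0]/p[2]+g["cx"],f*p[1]/p[2]+g["cy"]
E
python3 - <<'E'
from h import *
s=monitor.observe(); print(s)
for c in ["top","side"]:
    g=optics.grab_frame(c); cv2.imwrite(f"pics/{c}0.png",g["frame"])
    print(c,g["fovy"],-np.array(g["R"]).T@g["t"])
    for n in ["scoop","tray","mill_jar","hook_stand","ball0","white_jar","stamp","purple_cup","wood_rib"]:
        for m in optics.masks_of(n,c)[:7]:
            ys,xs=np.nonzero(m["region"]); print(n,round(m["p"],2),m["rect"],atz(g,xs.mean(),ys.mean(),0).round(3))
E
```

```text
{'clock': 0.0, 'qpos': array([ 1.09281301,  0.5220228 , -0.0363361 ,  1.59994655,  0.0211954 ,
        1.02109719, -0.11277962]), 'qd': array([ 0.00089556, -0.00126927, -0.0003745 ,  0.00119246, -0.00018843,
       -0.00014144, -0.00013851]), 'joint_efforts': array([ 1.81616742e-03, -9.27096248e+01,  1.98114976e+00, -3.69940102e+01,
        1.78328273e-02,  8.09584104e-03,  3.66630877e-05]), 'position': array([ 0.24771206, -0.5734802 ,  0.23074216]), 'tool_rot': array([-3.14050564e+00,  6.78223970e-05,  4.07797791e-01]), 'force': array([ 0.28820751, -0.60642074, -0.5526407 ]), 'moment': array([-0.03031227, -0.01899933, -0.02919913]), 'finger_force': 0.0, 'grip_width': 0.08534667750680774}
top 44.81443409148446 [0.32139315 0.15410405 2.17747123]
scoop 0.92 [228.8, 193.1, 28.5, 18.6] [0.428 0.187 0.   ]
scoop 0.67 [128.6, 203.7, 27.2, 31.6] [0.357 0.669 0.   ]
tray 0.89 [267.2, 176.5, 57.8, 30.6] [ 0.493 -0.059  0.   ]
tray 0.53 [206.0, 188.8, 12.1, 15.0] [0.468 0.341 0.   ]
mill_jar 0.65 [336.3, 186.3, 36.6, 34.9] [ 0.439 -0.334  0.   ]
white_jar 0.61 [256.2, 150.5, 9.0, 8.8] [0.662 0
[... 529 characters left out ...]
8.8] [0.425 0.215 0.   ]
tray 0.9 [224.6, 221.0, 38.0, 70.4] [ 0.489 -0.038  0.   ]
mill_jar 0.75 [196.1, 289.7, 55.0, 59.2] [ 0.431 -0.296  0.   ]
mill_jar 0.63 [224.7, 219.6, 38.2, 68.2] [ 0.488 -0.035  0.   ]
hook_stand 0.64 [224.0, 148.3, 25.2, 42.5] [0.462 0.393 0.   ]
ball0 0.61 [255.8, 220.8, 22.9, 16.1] [0.573 0.088 0.   ]
ball0 0.58 [214.7, 178.4, 28.0, 41.8] [0.424 0.209 0.   ]
white_jar 0.5 [283.2, 210.1, 17.5, 19.5] [0.663 0.135 0.   ]
stamp 0.45 [259.5, 288.8, 10.9, 19.1] [ 0.562 -0.221  0.   ]
purple_cup 0.68 [269.5, 302.0, 28.5, 43.4] [ 0.618 -0.294  0.   ]
wood_rib 0.66 [282.8, 211.3, 17.9, 17.6] [0.66  0.133 0.   ]
wood_rib 0.52 [255.3, 219.1, 20.9, 19.4] [0.572 0.089 0.   ]
```

```bash
python3 - <<'E'
import cv2
a=cv2.imread("pics/top0.png")[130:250,110:390]; b=cv2.imread("pics/side0.png")[100:360,160:330]
a=cv2.resize(a,None,fx=2.85,fy=2.85,interpolation=cv2.INTER_CUBIC);cv2.imwrite("pics/topc.png",a)
cv2.imwrite("pics/sidec.png",cv2.resize(b,None,fx=2.3,fy=2.3,interpolation=cv2.INTER_CUBIC))
E
```

```text
(no output)
```

View pics/topc.png

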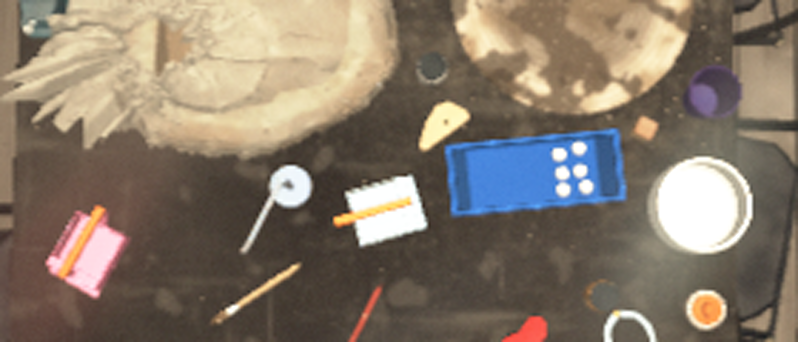

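View pics/sidec.png

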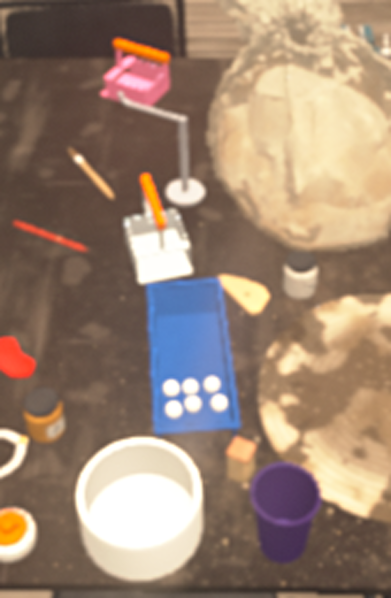

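```bash
python3 - <<'E'
from h import *
G={}
for c in ["top","side"]:
    g=optics.grab_frame(c); G[c]=g
    hsv=cv2.cvtColor(g["frame"],cv2.COLOR_BGR2HSV)
    blue=cv2.inRange(hsv,(100,120,60),(125,255,255)); org=cv2.inRange(hsv,(5,140,150),(22,255,255))
    for n,m,z in [("blue",blue,.044),("orange",org,.11)]:
        for q in cv2.findContours(m,cv2.RETR_EXTERNAL,cv2.CHAIN_APPROX_NONE)[0]:
            if cv2.contourArea(q)<25: continue
            b=cv2.boxPoints(cv2.minAreaRect(q)); print(c,n,b.mean(0).round(1),[atz(g,*p,z)[:2].round(3).tolist() for p in b])
g=G["top"]
for m in optics.masks_of("mill_jar","top")[:1]:
    q=cv2.findContours(m["region"].astype(np.uint8),0,1)[0][0]; (x,y),r=cv2.minEnclosingCircle(q); print("jar",x,y,r,atz(g,x,y,.092))
P=lambda x,y:(110+x/2.85,130+y/2.85)
print("base",atz(g,*P(290,186),.005),"hooktip",atz(g,*P(246,250),.18))
P2=lambda x,y:(160+x/2.3,100+y/2.3); s=G["side"]
print("side base",atz(s,*P2(185,192),.005),"tip",atz(s,*P2(120,98),.18),"elbow",atz(s,*P2(184,119),.165))
w=optics.grab_frame("wrist"); st=monitor.observe()
R=Ro.from_euler("xyz",st["tool_rot"]).as_matrix(); Rc=np.array(w["R"]);C=-Rc.T@w["t"]
print("wristcam in tool",R.T@(C-st["position"]),"\n",R.T@Rc.T,w["fovy"],w["cx"],w["cy"])
E
```

```text
top blue [297.2 190. ] [[0.531, 0.086], [0.561, -0.194], [0.445, -0.205], [0.415, 0.074]]
top orange [357.5 238.5] [[0.29, -0.299], [0.29, -0.339], [0.25, -0.338], [0.25, -0.299]]
top orange [138.2 214.6] [[0.317, 0.688], [0.428, 0.631], [0.421, 0.616], [0.309, 0.674]]
top orange [243.3  95.8] [[0.908, 0.219], [0.938, 0.19], [0.911, 0.163], [0.881, 0.192]]
top orange [265.   24.4] [[1.244, 0.133], [1.279, 0.074], [1.244, 0.055], [1.209, 0.113]]
side blue [258. 272.] [[0.525, -0.096], [0.558, -0.096], [0.557, -0.198], [0.526, -0.198]]
side blue [238.5 254.5] [[0.419, 0.072], [0.523, 0.072], [0.527, -0.206], [0.437, -0.207]]
side orange [463.9 348.2] [[1.028, -0.425], [1.064, -0.394], [1.094, -0.439], [1.059, -0.468]]
side orange [502.4 330.8] [[1.169, -0.363], [1.187, -0.354], [1.188, -0.402], [1.17, -0.41]]
side orange [449.5 336. ] [[1.015, -0.437], [1.041, -0.359], [1.06, -0.359], [1.032, -0.437]]
side orange [163.3 329.2] [[0.265, -0.392], [0.288, -0.359], [0.319, -0.387], [0.295, -0.418]]
side orange [472.7 294.9] [[1.131, -0.245], [1.151, -0.234], [1.157, -0.3], [1.138, -0.31]]

[... 1336 characters left out ...]
0.71], [1.258, 0.461], [1.171, 0.385]]
side orange [221.1 121.8] [[0.312, 0.645], [0.315, 0.693], [0.433, 0.629], [0.428, 0.583]]
jar 354.4987487792969 201.8190460205078 17.993839263916016 [ 0.43294436 -0.31136765  0.092     ]
base [0.46371686 0.33625253 0.005     ] hooktip [0.35547712 0.38634609 0.18      ]
side base [0.46813172 0.33099876 0.005     ] tip [0.36061654 0.3717064  0.18      ] elbow [0.47069345 0.331846   0.165     ]
wristcam in tool [ 0.07543841  0.00075702 -0.14224683] 
 [[-4.52932532e-05 -9.56474592e-01 -2.91815615e-01]
 [ 9.99999989e-01 -8.48422332e-05  1.22872752e-04]
 [-1.42282954e-04 -2.91815606e-01  9.56474585e-01]] 65.70646984690485 262.4249534932298 185.07969573468048
```

```bash
cat >> h.py <<'E'
def T(p,rpy):
    return np.array(p,float),Ro.from_euler("xyz",rpy)
def plan(wps,start=None):
    """wps: list of (pos, rpy, nrows); prints rows in tool axes, cm/rad"""
    s=monitor.observe()
    p,r=(s["position"],Ro.from_euler("xyz",s["tool_rot"])) if start is None else T(*start)
    for q,e,n in wps:
        q,r2=T(q,e); step=(q-p)/n; w=(r.inv()*r2).as_rotvec()/n
        dr=Ro.from_rotvec(w)
        for i in range(n):
            d=r.inv().apply(step)*100; p=p+step; r=r*dr
            print('{"dx":%.2f,"dy":%.2f,"dz":%.2f,"wx":%.3f,"wy":%.3f,"wz":%.3f},'%(*d,*w))
        print("--",p.round(3))
E
python3 - <<'E'
from h import *
plan([((.45,-.2,.33),(np.pi,0,1.1),8),((.42,.215,.26),(np.pi,0,1.83),8)])
E
```

```text
{"dx":4.17,"dy":-3.29,"dz":-1.23,"wx":-0.000,"wy":-0.000,"wz":-0.087},
{"dx":4.44,"dy":-2.91,"dz":-1.23,"wx":-0.000,"wy":-0.000,"wz":-0.087},
{"dx":4.68,"dy":-2.52,"dz":-1.23,"wx":-0.000,"wy":-0.000,"wz":-0.087},
{"dx":4.88,"dy":-2.11,"dz":-1.23,"wx":-0.000,"wy":-0.000,"wz":-0.087},
{"dx":5.04,"dy":-1.68,"dz":-1.23,"wx":-0.000,"wy":-0.000,"wz":-0.087},
{"dx":5.17,"dy":-1.23,"dz":-1.23,"wx":-0.000,"wy":-0.000,"wz":-0.087},
{"dx":5.25,"dy":-0.78,"dz":-1.23,"wx":-0.000,"wy":-0.000,"wz":-0.087},
{"dx":5.30,"dy":-0.33,"dz":-1.23,"wx":-0.000,"wy":-0.000,"wz":-0.087},
-- [ 0.45 -0.2   0.33]
{"dx":4.45,"dy":-2.69,"dz":0.87,"wx":0.000,"wy":0.000,"wz":-0.091},
{"dx":4.68,"dy":-2.27,"dz":0.87,"wx":0.000,"wy":0.000,"wz":-0.091},
{"dx":4.87,"dy":-1.83,"dz":0.88,"wx":0.000,"wy":0.000,"wz":-0.091},
{"dx":5.01,"dy":-1.38,"dz":0.88,"wx":0.000,"wy":0.000,"wz":-0.091},
{"dx":5.12,"dy":-0.92,"dz":0.88,"wx":0.000,"wy":0.000,"wz":-0.091},
{"dx":5.18,"dy":-0.45,"dz":0.88,"wx":0.000,"wy":0.000,"wz":-0.091},
{"dx":5.20,"dy":0.02,"dz":0.88,"wx":0.000,"wy":0.000,"wz":-0.091},
{"dx":5.18,"dy":0.50,"dz":0.88,"wx":0.000,"wy":0.000,"wz":-0.091},
-- [0.42  0.215 0.26 ]
```

```bash
python3 -m handwheel '[{"dx":4.2,"dy":-3.3,"dz":-1.2,"wz":-0.087},{"dx":4.4,"dy":-2.9,"dz":-1.2,"wz":-0.087},{"dx":4.7,"dy":-2.5,"dz":-1.2,"wz":-0.087},{"dx":4.9,"dy":-2.1,"dz":-1.2,"wz":-0.087},{"dx":5,"dy":-1.7,"dz":-1.2,"wz":-0.087},{"dx":5.2,"dy":-1.2,"dz":-1.2,"wz":-0.087},{"dx":5.3,"dy":-0.8,"dz":-1.2,"wz":-0.087},{"dx":5.3,"dy":-0.3,"dz":-1.2,"wz":-0.087}]'
python3 -m handwheel '[{"dx":4.5,"dy":-2.7,"dz":0.9,"wz":-0.091},{"dx":4.7,"dy":-2.3,"dz":0.9,"wz":-0.091},{"dx":4.9,"dy":-1.8,"dz":0.9,"wz":-0.091},{"dx":5,"dy":-1.4,"dz":0.9,"wz":-0.091},{"dx":5.1,"dy":-0.9,"dz":0.9,"wz":-0.091},{"dx":5.2,"dy":-0.5,"dz":0.9,"wz":-0.091},{"dx":5.2,"dz":0.9,"wz":-0.091},{"dx":5.2,"dy":0.5,"dz":0.9,"wz":-0.091}]'
python3 -m handwheel '[{"dx":0}]'
python3 - <<'E'
from h import *
g=optics.grab_frame("wrist"); s=monitor.observe(); print(s["position"],s["tool_rot"],s["force"],s["qpos"])
cv2.imwrite("pics/w1.png",g["frame"])
E
```

```text
[ 0.24783506 -0.57372127  0.23126957] [-3.14149943e+00  1.47933690e-05  4.07780549e-01] [-0.07856234  0.55598071  0.5047944 ] [ 1.09279399  0.52141144 -0.03631665  1.59953874  0.02121758  1.02112185
 -0.11280319]schema error: expected keys dx, dy, dz, wx, wy, wz, claw
schema error: expected keys dx, dy, dz, wx, wy, wz, claw
schema error: expected keys dx, dy, dz, wx, wy, wz, claw
```

View pics/w1.png

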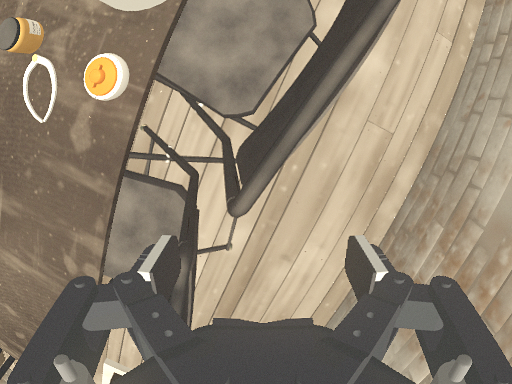

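```bash
python3 -m handwheel '[{"dx":4.2,"dy":-3.3,"dz":-1.2,"wx":0,"wy":0,"wz":-0.087,"claw":100},{"dx":4.4,"dy":-2.9,"dz":-1.2,"wx":0,"wy":0,"wz":-0.087,"claw":100},{"dx":4.7,"dy":-2.5,"dz":-1.2,"wx":0,"wy":0,"wz":-0.087,"claw":100},{"dx":4.9,"dy":-2.1,"dz":-1.2,"wx":0,"wy":0,"wz":-0.087,"claw":100},{"dx":5,"dy":-1.7,"dz":-1.2,"wx":0,"wy":0,"wz":-0.087,"claw":100},{"dx":5.2,"dy":-1.2,"dz":-1.2,"wx":0,"wy":0,"wz":-0.087,"claw":100},{"dx":5.3,"dy":-0.8,"dz":-1.2,"wx":0,"wy":0,"wz":-0.087,"claw":100},{"dx":5.3,"dy":-0.3,"dz":-1.2,"wx":0,"wy":0,"wz":-0.087,"claw":100}]'
python3 -m handwheel '[{"dx":4.5,"dy":-2.7,"dz":0.9,"wx":0,"wy":0,"wz":-0.091,"claw":100},{"dx":4.7,"dy":-2.3,"dz":0.9,"wx":0,"wy":0,"wz":-0.091,"claw":100},{"dx":4.9,"dy":-1.8,"dz":0.9,"wx":0,"wy":0,"wz":-0.091,"claw":100},{"dx":5,"dy":-1.4,"dz":0.9,"wx":0,"wy":0,"wz":-0.091,"claw":100},{"dx":5.1,"dy":-0.9,"dz":0.9,"wx":0,"wy":0,"wz":-0.091,"claw":100},{"dx":5.2,"dy":-0.5,"dz":0.9,"wx":0,"wy":0,"wz":-0.091,"claw":100},{"dx":5.2,"dy":0,"dz":0.9,"wx":0,"wy":0,"wz":-0.091,"claw":100},{"dx":5.2,"dy":0.5,"dz":0.9,"wx":0,"wy":0,"wz":-0.091,"claw":100}]'
python3 - <<'E'
from h import *
g=optics.grab_frame("wrist"); s=monitor.observe(); print(s["position"],s["tool_rot"],s["force"],s["qpos"],s["qd"])
cv2.imwrite("pics/w2.png",g["frame"])
import pickle; pickle.dump(g,open("w2.pkl","wb"))
E
```

```text
clock: 2.25
position: [0.4508, -0.1979, 0.328]
tool_rot: [3.141, 0.0, 1.106]
force: [0.4, -0.5, 0.0]
grip_width: 0.0849
finger_force: 0.0
clock: 3.25
position: [0.4184, 0.2181, 0.2553]
tool_rot: [3.141, 0.0, 1.834]
force: [1.1, -0.5, 0.7]
grip_width: 0.0856
finger_force: 0.0
[0.41674099 0.22446897 0.25464896] [ 3.14092869 -0.00341396  1.844857  ] [-7.26429235  6.46193002 -3.85975734] [-0.02411876  0.3191931  -0.73051689  1.93124938  0.25120866  0.98165819
 -0.59609503] [ 0.06904481 -0.04624201  0.0297125   0.02931634 -0.06252337  0.00275697
  0.07381392]
```

View pics/w2.png

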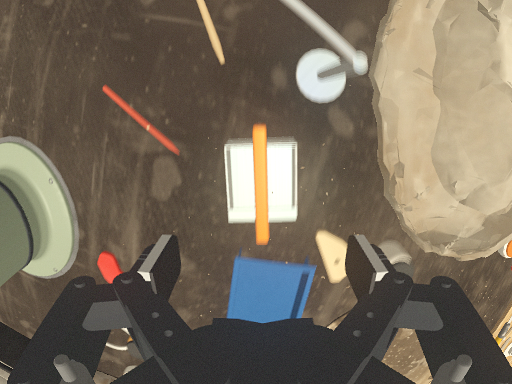

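```bash
cat >> h.py <<'E'
def wray(g,u,v):
    f=192/np.tan(np.radians(g["fovy"])/2); x=u-g["cx"];y=v-g["cy"];r=np.hypot(x,y)+1e-9;a=r/f
    R=np.array(g["R"]); return -R.T@g["t"],R.T@np.array([np.sin(a)*x/r,np.sin(a)*y/r,np.cos(a)])
def watz(g,u,v,z):
    c,d=wray(g,u,v); return (c+d*(z-c[2])/d[2])
def wproj(g,X):
    f=192/np.tan(np.radians(g["fovy"])/2); p=np.array(g["R"])@np.array(X)+g["t"]
    a=np.arctan2(np.hypot(p[0],p[1]),p[2]); k=f*a/(np.hypot(p[0],p[1])+1e-9); return k*p[0]+g["cx"],k*p[1]+g["cy"]
E
python3 - <<'E'
from h import *
import pickle; g=pickle.load(open("w2.pkl","rb"))
hsv=cv2.cvtColor(g["frame"],cv2.COLOR_BGR2HSV); m=cv2.inRange(hsv,(5,140,150),(22,255,255)); m[:, :200]=0; m[:,330:]=0
q=max(cv2.findContours(m,0,1)[0],key=cv2.contourArea); b=cv2.boxPoints(cv2.minAreaRect(q)); print(b.tolist())
for z in (.11,.101): print(z,[watz(g,*p,z)[:2].round(4).tolist() for p in b])
for n,p,z in [("tl",(226,144),.046),("tr",(296,142),.046),("bl",(229,222),.0),("br",(297,220),0),("base",(320,76),.006),("elbow",(360,63),.165),("posttop",(360,63),.169),("hookarm",(310,20),.169),("jtr",(315,266),.044),("jtl",(238,257),.044)]:
    print(n,watz(g,*p,z).round(4))
E
```

```text
[[251.6622772216797, 124.06617736816406], [265.8772888183594, 123.66386413574219], [269.2803955078125, 243.9071502685547], [255.06539916992188, 244.30946350097656]]
0.11 [[0.3972, 0.2616], [0.4103, 0.2656], [0.448, 0.142], [0.4331, 0.1375]]
0.101 [[0.3971, 0.2608], [0.4107, 0.2648], [0.4495, 0.1374], [0.4341, 0.1328]]
tl [0.3728 0.2244 0.046 ]
tr [0.4532 0.2486 0.046 ]
bl [0.3995 0.1051 0.    ]
br [0.4949 0.1341 0.    ]
base [0.4655 0.3377 0.006 ]
elbow [0.4672 0.339  0.165 ]
posttop [0.466  0.3381 0.169 ]
hookarm [0.4193 0.3586 0.169 ]
jtr [0.5313 0.0895 0.044 ]
jtl [0.4231 0.0769 0.044 ]
```

```bash
python3 -m handwheel '[{"dx":0,"dy":0,"dz":5,"wx":0,"wy":0,"wz":-0.015,"claw":60},{"dx":0,"dy":0,"dz":0,"wx":0,"wy":0,"wz":0,"claw":60},{"dx":0,"dy":0,"dz":0,"wx":0,"wy":0,"wz":0,"claw":60}]'
python3 - <<'E'
from h import *
g=optics.grab_frame("wrist"); s=monitor.observe(); print(s["position"],s["tool_rot"],s["qd"].round(3))
hsv=cv2.cvtColor(g["frame"],cv2.COLOR_BGR2HSV); m=cv2.inRange(hsv,(5,140,150),(22,255,255)); m[:, :200]=0; m[:,330:]=0
q=max(cv2.findContours(m,0,1)[0],key=cv2.contourArea); b=cv2.boxPoints(cv2.minAreaRect(q)); print(b.tolist())
print([watz(g,*p,.11)[:2].round(4).tolist() for p in b])
u=np.array([.285,-.9585]);print(wproj(g,[.4037,.2636,.11]),wproj(g,[.4405,.1398,.11]))
plan([((.4171,.2185,.082),(np.pi,0,1.86),3)])
E
```

```text
clock: 3.68
position: [0.4191, 0.2167, 0.2066]
tool_rot: [3.141, -0.0, 1.846]
force: [0.1, 0.3, 0.6]
grip_width: 0.0516
finger_force: 0.0
[0.41929884 0.21669253 0.2068983 ] [ 3.13987089e+00 -1.83351001e-04  1.84577702e+00] [ 0.003 -0.006 -0.002  0.002  0.007 -0.008 -0.004]
[[249.83535766601562, 133.04043579101562], [265.9697570800781, 132.8837890625], [267.2716369628906, 266.9779357910156], [251.13723754882812, 267.13458251953125]]
[[0.3983, 0.2573], [0.4107, 0.261], [0.4463, 0.1414], [0.4317, 0.137]]
(np.float64(258.4295639647435), np.float64(127.39919397129651)) (np.float64(260.90747663413475), np.float64(266.9422357174934))
{"dx":0.08,"dy":-0.06,"dz":4.16,"wx":0.001,"wy":-0.000,"wz":-0.005},
{"dx":0.08,"dy":-0.06,"dz":4.16,"wx":0.001,"wy":-0.000,"wz":-0.005},
{"dx":0.08,"dy":-0.06,"dz":4.16,"wx":0.001,"wy":-0.000,"wz":-0.005},
-- [0.417 0.218 0.082]
```

```bash
python3 -m handwheel '[{"dx":0,"dy":-0.2,"dz":4.5,"wx":0,"wy":0,"wz":-0.005,"claw":60},{"dx":0,"dy":0,"dz":4.5,"wx":0,"wy":0,"wz":0,"claw":60},{"dx":0,"dy":0,"dz":3.5,"wx":0,"wy":0,"wz":0,"claw":60},{"dx":0,"dy":0,"dz":0,"wx":0,"wy":0,"wz":0,"claw":40},{"dx":0,"dy":0,"dz":0,"wx":0,"wy":0,"wz":0,"claw":0},{"dx":0,"dy":0,"dz":0,"wx":0,"wy":0,"wz":0,"claw":0},{"dx":0,"dy":0,"dz":0,"wx":0,"wy":0,"wz":0,"claw":0},{"dx":0,"dy":0,"dz":0,"wx":0,"wy":0,"wz":0,"claw":0}]' 100
python3 -m handwheel '[{"dx":0,"dy":0,"dz":0,"wx":0,"wy":0,"wz":0,"claw":0},{"dx":0,"dy":0,"dz":0,"wx":0,"wy":0,"wz":0,"claw":0}]'
```

```text
clock: 4.72
position: [0.4178, 0.2165, 0.0823]
tool_rot: [3.138, -0.0, 1.851]
force: [-1.0, 1.2, 5.8]
grip_width: 0.0123
finger_force: 97.7
clock: 4.97
position: [0.4178, 0.2165, 0.0823]
tool_rot: [3.138, -0.0, 1.851]
force: [-1.1, 0.6, 5.8]
grip_width: 0.0125
finger_force: 97.7
```

```bash
python3 - <<'E'
from h import *
plan([((.418,.2165,.28),(np.pi,0,1.80),5),((.50,-.17,.34),(np.pi,0,1.6825),10)])
E
```

```text
{"dx":0.00,"dy":0.02,"dz":-3.95,"wx":0.001,"wy":-0.000,"wz":0.010},
{"dx":0.00,"dy":0.01,"dz":-3.95,"wx":0.001,"wy":-0.000,"wz":0.010},
{"dx":-0.00,"dy":0.01,"dz":-3.95,"wx":0.001,"wy":-0.000,"wz":0.010},
{"dx":-0.00,"dy":0.01,"dz":-3.95,"wx":0.001,"wy":-0.000,"wz":0.010},
{"dx":-0.00,"dy":0.01,"dz":-3.95,"wx":0.001,"wy":-0.000,"wz":0.010},
-- [0.418 0.217 0.28 ]
{"dx":-3.95,"dy":-0.08,"dz":-0.60,"wx":-0.000,"wy":-0.000,"wz":0.012},
{"dx":-3.95,"dy":-0.03,"dz":-0.60,"wx":-0.000,"wy":-0.000,"wz":0.012},
{"dx":-3.95,"dy":0.01,"dz":-0.60,"wx":-0.000,"wy":-0.000,"wz":0.012},
{"dx":-3.95,"dy":0.06,"dz":-0.60,"wx":-0.000,"wy":-0.000,"wz":0.012},
{"dx":-3.95,"dy":0.11,"dz":-0.60,"wx":-0.000,"wy":-0.000,"wz":0.012},
{"dx":-3.95,"dy":0.15,"dz":-0.60,"wx":-0.000,"wy":-0.000,"wz":0.012},
{"dx":-3.95,"dy":0.20,"dz":-0.60,"wx":-0.000,"wy":-0.000,"wz":0.012},
{"dx":-3.94,"dy":0.25,"dz":-0.60,"wx":-0.000,"wy":-0.000,"wz":0.012},
{"dx":-3.94,"dy":0.29,"dz":-0.60,"wx":-0.000,"wy":-0.000,"wz":0.012},
{"dx":-3.94,"dy":0.34,"dz":-0.60,"wx":-0.000,"wy":-0.000,"wz":0.012},
-- [ 0.5  -0.17  0.34]
```

```bash
python3 -m handwheel '[{"dx":0,"dy":0,"dz":-4,"wx":0,"wy":0,"wz":0.01,"claw":0},{"dx":0,"dy":0,"dz":-4,"wx":0,"wy":0,"wz":0.01,"claw":0},{"dx":0,"dy":0,"dz":-4,"wx":0,"wy":0,"wz":0.01,"claw":0},{"dx":0,"dy":0,"dz":-4,"wx":0,"wy":0,"wz":0.01,"claw":0},{"dx":0,"dy":0,"dz":-4,"wx":0,"wy":0,"wz":0.01,"claw":0},{"dx":-5,"dy":0,"dz":-0.8,"wx":0,"wy":0,"wz":0.015,"claw":0},{"dx":-5,"dy":0,"dz":-0.8,"wx":0,"wy":0,"wz":0.015,"claw":0},{"dx":-5,"dy":0,"dz":-0.8,"wx":0,"wy":0,"wz":0.015,"claw":0}]'
python3 -m handwheel '[{"dx":-5,"dy":0.2,"dz":-0.8,"wx":0,"wy":0,"wz":0.015,"claw":0},{"dx":-5,"dy":0.2,"dz":-0.8,"wx":0,"wy":0,"wz":0.015,"claw":0},{"dx":-5,"dy":0.3,"dz":-0.8,"wx":0,"wy":0,"wz":0.015,"claw":0},{"dx":-5,"dy":0.4,"dz":-0.8,"wx":0,"wy":0,"wz":0.015,"claw":0},{"dx":-4.5,"dy":0.4,"dz":-0.4,"wx":0,"wy":0,"wz":0.014,"claw":0},{"dx":0,"dy":0,"dz":0,"wx":0,"wy":0,"wz":0,"claw":0},{"dx":0,"dy":0,"dz":0,"wx":0,"wy":0,"wz":0,"claw":0}]'
python3 - <<'E'
from h import *
g=optics.grab_frame("wrist"); s=monitor.observe(); print(s["position"],s["tool_rot"],s["force"],s["qpos"],s["qd"].round(3))
cv2.imwrite("pics/w3.png",g["frame"])
import pickle; pickle.dump(g,open("w3.pkl","wb"))
E
```

```text
clock: 5.98
position: [0.4489, 0.0681, 0.3064]
tool_rot: [3.139, 0.0, 1.756]
force: [1.1, 0.9, -1.4]
grip_width: 0.0121
finger_force: 98.2
clock: 6.85
position: [0.5016, -0.1696, 0.3415]
tool_rot: [3.14, -0.0, 1.683]
force: [0.1, 0.6, -0.8]
grip_width: 0.0123
finger_force: 98.2
[ 0.50168852 -0.16926156  0.3413425 ] [3.14040282e+00 8.53007639e-05 1.68388064e+00] [-0.87952456 -0.1246117  -1.60141044] [ 0.60769009  0.29591767 -0.50357835  1.6847381   0.15143539  1.19864638
  0.18048706] [-0.011  0.003  0.004  0.005  0.005 -0.005 -0.001]
```

View pics/w3.png

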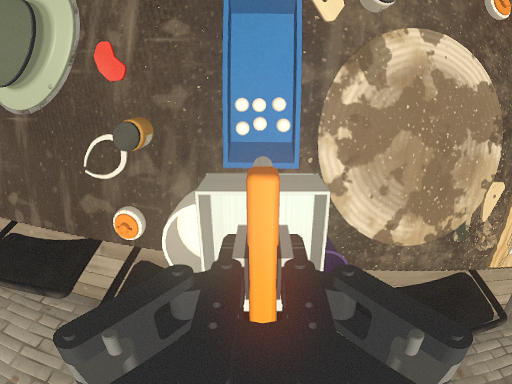

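```bash
python3 - <<'E'
from h import *
import pickle; g=pickle.load(open("w3.pkl","rb"))
hsv=cv2.cvtColor(g["frame"],cv2.COLOR_BGR2HSV); m=cv2.inRange(hsv,(100,120,40),(125,255,255))
L=[];Rr=[]
for v in range(10,160,10):
    xs=np.nonzero(m[v,200:320])[0]+200; L.append(watz(g,xs.min()-.5,v,.044)[:2]);Rr.append(watz(g,xs.max()+.5,v,.044)[:2])
L=np.array(L);Rr=np.array(Rr)
for e in (L,Rr):
    k=np.polyfit(e[:,1],e[:,0],1); print("edge x=%.4f*y+%.4f"%tuple(k), "res",np.abs(np.polyval(k,e[:,1])-e[:,0]).max().round(4),"ang",np.degrees(np.arctan2(-1,-k[0])).round(2))
mid=(L+Rr)/2; print("width",np.linalg.norm(L-Rr,axis=1).round(4)[[0,7,-1]])
print("near rim z.044",watz(g,225,167,.044)[:2],watz(g,300,167,.044)[:2], [np.nonzero(m[100:,c])[0].max()+100 for c in (230,240,290)])
print("inner foot end",[watz(g,c,148,.003)[:2].round(4) for c in (232,262,295)])
w=cv2.inRange(hsv,(0,0,170),(180,90,255)); w[:60]=0;w[150:]=0;w[:,:228]=0;w[:,298:]=0
n,_,st,ce=cv2.connectedComponentsWithStats(w)
for s_,c in zip(st[1:],ce[1:]):
    if s_[4]>20: print("ball",c.round(1),s_[4],watz(g,*c,.014).round(4))
o=cv2.inRange(hsv,(5,140,120),(22,255,255)); o[:,:235]=0;o[:,290:]=0;o[:160]=0
q=max(cv2.findContours(o,0,1)[0],key=cv2.contourArea); b=cv2.boxPoints(cv2.minAreaRect(q)); print(b.round(1).tolist())
s=monitor.observe();Rt=Ro.from_euler("xyz",s["tool_rot"])
z=s["position"][2]+.028
for v,w_ in ((170,'a'),(235,'m')):
    xs=np.nonzero(o[v])[0]; print(w_,Rt.inv().apply(watz(g,xs.mean(),v,z)-s["position"]).round(4))
J=watz(g,200,240,.092);print(J)
E
```

```text
edge x=-0.1043*y+0.4256 res 0.001 ang -84.05
edge x=-0.0990*y+0.5413 res 0.0009 ang -84.35
width [0.1158 0.1138 0.1146]
near rim z.044 [ 0.45001945 -0.20699702] [ 0.56391314 -0.19420072] [np.int64(166), np.int64(166), np.int64(167)]
inner foot end [array([ 0.4548, -0.1841]), array([ 0.5037, -0.1788]), array([ 0.5576, -0.1725])]
ball [241.3 104.3] 172 [ 0.4636 -0.1109  0.014 ]
ball [278.7 103.9] 174 [ 0.5215 -0.1038  0.014 ]
ball [258.7 104.6] 163 [ 0.4907 -0.1085  0.014 ]
ball [259.6 123.3] 162 [ 0.4953 -0.1378  0.014 ]
ball [282.9 124.8] 173 [ 0.5322 -0.136   0.014 ]
ball [242.1 127.7] 168 [ 0.4687 -0.1477  0.014 ]
[[246.0, 167.0], [279.0, 167.0], [279.0, 322.0], [246.0, 322.0]]
a [ 0.045   0.0013 -0.028 ]
m [ 0.0164  0.0011 -0.028 ]
[ 0.42488341 -0.3108742   0.092     ]
```

```bash
cat >> h.py <<'E'
def sp(lx,lz,pd,lat=0.,C=(.4897,-.0623),ang=-84.2):
    """TCP pose for scoop lip at (lx,lat,lz) in frame (C,ang), lip-up pitch pd deg"""
    a=np.radians(ang); u=np.array([np.cos(a),np.sin(a),0]); n=np.array([-np.sin(a),np.cos(a),0])
    R=Ro.from_euler("z",a+np.pi)*Ro.from_euler("x",np.pi)*Ro.from_euler("y",-np.radians(pd))
    lip=np.array([*C,0])+lx*u+lat*n+[0,0,lz]
    p=lip-R.apply([-.093,0,.082])
    return p,R.as_euler("xyz")
E
python3 - <<'E'
from h import *
plan([(*sp(.02,.11,-2),6),(*sp(.02,.0035,-2),4)])
E
```

```text
{"dx":2.96,"dy":0.01,"dz":2.44,"wx":0.000,"wy":0.006,"wz":0.002},
{"dx":2.95,"dy":0.01,"dz":2.45,"wx":0.000,"wy":0.006,"wz":0.002},
{"dx":2.93,"dy":0.00,"dz":2.47,"wx":0.000,"wy":0.006,"wz":0.002},
{"dx":2.92,"dy":-0.00,"dz":2.49,"wx":0.000,"wy":0.006,"wz":0.002},
{"dx":2.90,"dy":-0.01,"dz":2.50,"wx":0.000,"wy":0.006,"wz":0.002},
{"dx":2.89,"dy":-0.01,"dz":2.52,"wx":0.000,"wy":0.006,"wz":0.002},
-- [0.483 0.007 0.195]
{"dx":-0.09,"dy":-0.00,"dz":2.66,"wx":0.000,"wy":-0.000,"wz":-0.000},
{"dx":-0.09,"dy":-0.00,"dz":2.66,"wx":0.000,"wy":-0.000,"wz":-0.000},
{"dx":-0.09,"dy":-0.00,"dz":2.66,"wx":0.000,"wy":-0.000,"wz":-0.000},
{"dx":-0.09,"dy":-0.00,"dz":2.66,"wx":0.000,"wy":-0.000,"wz":-0.000},
-- [0.483 0.007 0.089]
```

```bash
python3 -m handwheel '[{"dx":4.4,"dy":0,"dz":2.5,"wx":0,"wy":0.009,"wz":0.003,"claw":0},{"dx":4.4,"dy":0,"dz":3.6,"wx":0,"wy":0.009,"wz":0.003,"claw":0},{"dx":4.4,"dy":0,"dz":4.5,"wx":0,"wy":0.009,"wz":0.003,"claw":0},{"dx":4.3,"dy":0,"dz":4.8,"wx":0,"wy":0.008,"wz":0.003,"claw":0},{"dx":-0.1,"dy":0,"dz":2.6,"wx":0,"wy":0,"wz":0,"claw":0},{"dx":-0.1,"dy":0,"dz":2.5,"wx":0,"wy":0,"wz":0,"claw":0},{"dx":0,"dy":0,"dz":0,"wx":0,"wy":0,"wz":0,"claw":0},{"dx":0,"dy":0,"dz":0,"wx":0,"wy":0,"wz":0,"claw":0}]'
python3 - <<'E'
from h import *
g=optics.grab_frame("wrist"); h=optics.grab_frame("side"); s=monitor.observe(); print(s["position"],s["tool_rot"])
a=cv2.resize(h["frame"][200:320,190:300],None,fx=3.2,fy=3.2,interpolation=cv2.INTER_CUBIC)
b=g["frame"]; a=cv2.resize(a,(280,384)); cv2.imwrite("pics/w4.png",np.hstack([b,a]))
print(sp(.02,.0035,-2))
E
```

```text
clock: 7.9
position: [0.4834, 0.0048, 0.1406]
tool_rot: [3.141, -0.035, 1.671]
force: [0.2, 0.5, -1.7]
grip_width: 0.0122
finger_force: 98.0
[0.48351027 0.00442039 0.14056387] [ 3.14006311 -0.03475959  1.67075222]
(array([0.48261781, 0.00742282, 0.0886957 ]), array([ 3.14159265, -0.03490659,  1.67202542]))
```

View pics/w4.png

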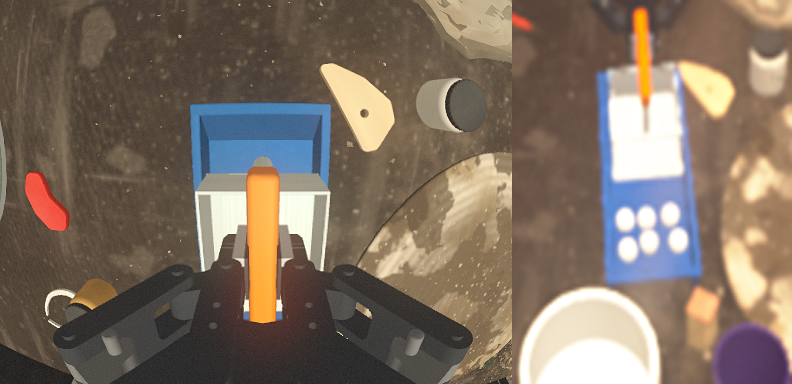

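```bash
python3 -m handwheel '[{"dx":0,"dy":-0.05,"dz":2,"wx":0,"wy":0,"wz":0,"claw":0},{"dx":0.1,"dy":0,"dz":2,"wx":0,"wy":0,"wz":0,"claw":0},{"dx":0,"dy":0,"dz":1.0,"wx":0,"wy":0,"wz":0,"claw":0},{"dx":0,"dy":0,"dz":0.2,"wx":0,"wy":0,"wz":0,"claw":0},{"dx":0,"dy":0,"dz":0,"wx":0,"wy":0,"wz":0,"claw":0}]'
python3 - <<'E'
from h import *
s=monitor.observe(); print(s["position"],s["force"],s["moment"])
plan([(*sp(.098,.0035,-2),11),(*sp(.104,.004,-2),2)]+[(*sp(.104+.7*k*.001,.004+k*.001,np.degrees(np.arcsin((k-2)/110))),2) for k in (8,16,24,32,38)]+[(*sp(.115,.15,21),5)])
E
```

```text
clock: 8.62
position: [0.4826, 0.007, 0.0881]
tool_rot: [3.141, -0.035, 1.671]
force: [-0.2, 0.1, 0.5]
grip_width: 0.0122
finger_force: 98.5
[0.48258268 0.00697133 0.08805903] [-0.1828941   0.059812    0.45347125] [-0.28968186 -0.0275279  -0.06068904]
{"dx":-0.70,"dy":0.00,"dz":-0.03,"wx":0.000,"wy":0.000,"wz":-0.000},
{"dx":-0.70,"dy":0.00,"dz":-0.03,"wx":0.000,"wy":0.000,"wz":-0.000},
{"dx":-0.70,"dy":0.00,"dz":-0.03,"wx":0.000,"wy":0.000,"wz":-0.000},
{"dx":-0.70,"dy":0.00,"dz":-0.03,"wx":0.000,"wy":0.000,"wz":-0.000},
{"dx":-0.70,"dy":0.00,"dz":-0.03,"wx":0.000,"wy":0.000,"wz":-0.000},
{"dx":-0.70,"dy":0.00,"dz":-0.03,"wx":0.000,"wy":0.000,"wz":-0.000},
{"dx":-0.70,"dy":0.00,"dz":-0.03,"wx":0.000,"wy":0.000,"wz":-0.000},
{"dx":-0.70,"dy":0.00,"dz":-0.03,"wx":0.000,"wy":0.000,"wz":-0.000},
{"dx":-0.70,"dy":0.00,"dz":-0.03,"wx":0.000,"wy":0.000,"wz":-0.000},
{"dx":-0.70,"dy":0.00,"dz":-0.03,"wx":0.000,"wy":0.000,"wz":-0.000},
{"dx":-0.70,"dy":0.00,"dz":-0.03,"wx":0.000,"wy":0.000,"wz":-0.000},
-- [ 0.491 -0.07   0.089]
{"dx":-0.30,"dy":0.00,"dz":-0.04,"wx":-0.000,"wy":0.000,"wz":0.
[... 595 characters left out ...]
]
{"dx":-0.06,"dy":-0.00,"dz":0.02,"wx":0.000,"wy":-0.037,"wz":0.000},
{"dx":-0.06,"dy":-0.00,"dz":0.03,"wx":0.000,"wy":-0.037,"wz":0.000},
-- [ 0.491 -0.077  0.09 ]
{"dx":-0.06,"dy":-0.00,"dz":0.04,"wx":0.000,"wy":-0.029,"wz":0.000},
{"dx":-0.06,"dy":-0.00,"dz":0.04,"wx":0.000,"wy":-0.029,"wz":0.000},
-- [ 0.491 -0.078  0.089]
{"dx":-0.36,"dy":0.00,"dz":-2.08,"wx":0.000,"wy":-0.007,"wz":0.000},
{"dx":-0.37,"dy":0.00,"dz":-2.08,"wx":0.000,"wy":-0.007,"wz":0.000},
{"dx":-0.39,"dy":0.00,"dz":-2.08,"wx":0.000,"wy":-0.007,"wz":0.000},
{"dx":-0.40,"dy":0.00,"dz":-2.07,"wx":0.000,"wy":-0.007,"wz":0.000},
{"dx":-0.41,"dy":0.00,"dz":-2.07,"wx":0.000,"wy":-0.007,"wz":0.000},
-- [ 0.49  -0.061  0.193]
```

```bash
python3 -m handwheel '[{"dx":-0.7,"dy":0,"dz":-0.02,"wx":0,"wy":0,"wz":0,"claw":0},{"dx":-0.7,"dy":0,"dz":-0.03,"wx":0,"wy":0,"wz":0,"claw":0},{"dx":-0.7,"dy":0,"dz":-0.02,"wx":0,"wy":0,"wz":0,"claw":0},{"dx":-0.7,"dy":0,"dz":-0.03,"wx":0,"wy":0,"wz":0,"claw":0},{"dx":-0.7,"dy":0,"dz":-0.02,"wx":0,"wy":0,"wz":0,"claw":0},{"dx":-0.7,"dy":0,"dz":-0.03,"wx":0,"wy":0,"wz":0,"claw":0},{"dx":-0.7,"dy":0,"dz":-0.02,"wx":0,"wy":0,"wz":0,"claw":0}]'
python3 -m handwheel '[{"dx":-0.7,"dy":0,"dz":-0.03,"wx":0,"wy":0,"wz":0,"claw":0},{"dx":-0.7,"dy":0,"dz":-0.02,"wx":0,"wy":0,"wz":0,"claw":0},{"dx":-0.7,"dy":0,"dz":-0.03,"wx":0,"wy":0,"wz":0,"claw":0},{"dx":-0.6,"dy":0,"dz":-0.02,"wx":0,"wy":0,"wz":0,"claw":0}]'
python3 - <<'E'
from h import *
h=optics.grab_frame("side"); s=monitor.observe(); print(s["position"],s["tool_rot"],s["force"])
cv2.imwrite("pics/s5.png",cv2.resize(h["frame"][205:325,190:300],None,fx=4,fy=4,interpolation=cv2.INTER_CUBIC))
E
```

```text
clock: 9.5
position: [0.4873, -0.0422, 0.0876]
tool_rot: [3.141, -0.035, 1.671]
force: [-0.3, 1.9, 5.6]
grip_width: 0.0121
finger_force: 99.2
clock: 10.0
position: [0.49, -0.0691, 0.0876]
tool_rot: [3.141, -0.035, 1.67]
force: [-0.8, 2.8, 5.7]
grip_width: 0.0121
finger_force: 99.3
[ 0.49001997 -0.06988409  0.0876055 ] [ 3.14141089 -0.03473987  1.66981334] [0.55436418 1.2135025  4.12670885]
```

View pics/s5.png

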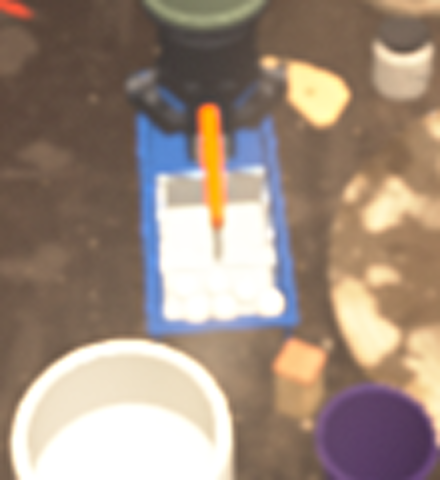

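```bash
python3 -m handwheel '[{"dx":-0.3,"dy":0,"dz":-0.02,"wx":0,"wy":0,"wz":0,"claw":0},{"dx":-0.3,"dy":0,"dz":-0.02,"wx":0,"wy":0,"wz":0,"claw":0},{"dx":-0.2,"dy":0,"dz":-0.02,"wx":0,"wy":0,"wz":0,"claw":0}]'
```

```text
clock: 10.42
position: [0.4909, -0.0765, 0.088]
tool_rot: [3.141, -0.035, 1.671]
force: [-1.0, 6.9, 9.3]
grip_width: 0.0125
finger_force: 99.6
```

```bash
python3 -m handwheel '[{"dx":-0.2,"dy":0,"dz":0,"wx":0,"wy":-0.02,"wz":0,"claw":0},{"dx":-0.1,"dy":0,"dz":-0.02,"wx":0,"wy":-0.035,"wz":0,"claw":0},{"dx":0,"dy":0,"dz":-0.03,"wx":0,"wy":-0.037,"wz":0,"claw":0},{"dx":0,"dy":0,"dz":-0.03,"wx":0,"wy":-0.037,"wz":0,"claw":0},{"dx":-0.04,"dy":0,"dz":-0.02,"wx":0,"wy":-0.037,"wz":0,"claw":0}]'
python3 - <<'E'
from h import *
h=optics.grab_frame("side"); s=monitor.observe(); print(s["position"],s["tool_rot"],s["force"])
cv2.imwrite("pics/s6.png",cv2.resize(h["frame"][205:325,190:300],None,fx=4,fy=4,interpolation=cv2.INTER_CUBIC))
E
```

```text
clock: 11.05
position: [0.4909, -0.079, 0.0886]
tool_rot: [-3.142, 0.131, 1.671]
force: [0.1, 4.5, -1.3]
grip_width: 0.0128
finger_force: 98.6
[ 0.49086918 -0.07866233  0.08855553] [-3.14138224  0.13260527  1.67258661] [ 0.82919047  3.05229949 -2.81478805]
```

View pics/s6.png

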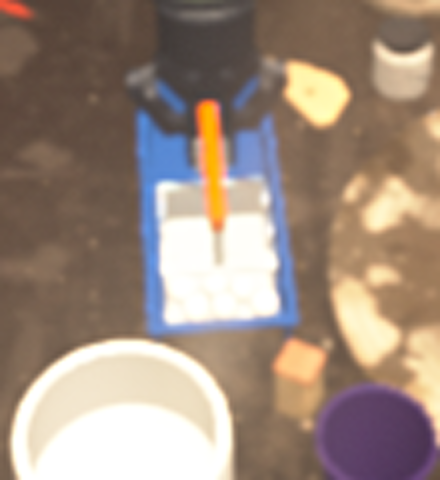

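```bash
python3 -m handwheel '[{"dx":-0.05,"dy":0,"dz":-0.02,"wx":0,"wy":-0.037,"wz":0,"claw":0},{"dx":-0.06,"dy":0,"dz":0,"wx":0,"wy":-0.037,"wz":0,"claw":0},{"dx":-0.06,"dy":0,"dz":0,"wx":0,"wy":-0.037,"wz":0,"claw":0},{"dx":-0.06,"dy":0,"dz":0,"wx":0,"wy":-0.037,"wz":0,"claw":0},{"dx":0,"dy":0,"dz":-0.1,"wx":0,"wy":-0.037,"wz":0,"claw":0},{"dx":0,"dy":0,"dz":-0.3,"wx":0,"wy":-0.03,"wz":0,"claw":0},{"dx":0,"dy":0,"dz":-1,"wx":0,"wy":0,"wz":0,"claw":0},{"dx":-0.2,"dy":0,"dz":-2,"wx":0,"wy":0,"wz":0,"claw":0}]'
python3 -m handwheel '[{"dx":-0.6,"dy":0,"dz":-2,"wx":0,"wy":0,"wz":0,"claw":0},{"dx":-0.8,"dy":0,"dz":-2.5,"wx":0,"wy":0,"wz":0,"claw":0},{"dx":-0.8,"dy":0,"dz":-2.5,"wx":0,"wy":0,"wz":0,"claw":0},{"dx":0,"dy":0,"dz":0,"wx":0,"wy":0,"wz":0,"claw":0}]'
python3 - <<'E'
from h import *
h=optics.grab_frame("side"); s=monitor.observe(); print(s["position"],s["tool_rot"],s["force"],s["qpos"])
cv2.imwrite("pics/s7.png",cv2.resize(h["frame"][205:325,190:300],None,fx=4,fy=4,interpolation=cv2.INTER_CUBIC))
E
```

```text
clock: 12.1
position: [0.4897, -0.0728, 0.1224]
tool_rot: [-3.14, 0.346, 1.671]
force: [-0.6, -0.2, -3.3]
grip_width: 0.0121
finger_force: 98.2
clock: 12.6
position: [0.4905, -0.0699, 0.1973]
tool_rot: [3.139, 0.345, 1.669]
force: [0.6, 1.1, -3.5]
grip_width: 0.0123
finger_force: 98.3
[ 0.48999688 -0.0700014   0.1960776 ] [3.14035859 0.34556779 1.66950504] [-0.91631054 -0.23370247 -3.05061262] [-0.0096972   0.37831307 -0.24965332  2.01748473  0.56903683  0.8934794
 -0.53837795]
```

View pics/s7.png

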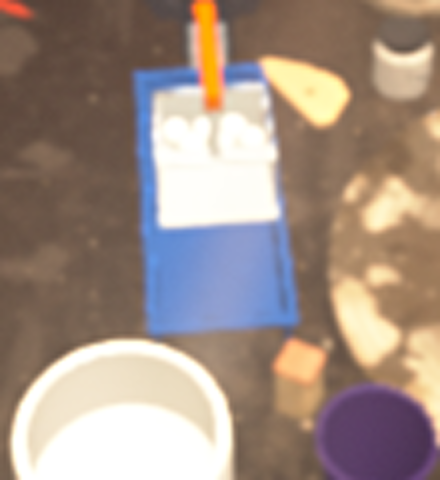

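```bash
python3 - <<'E'
from h import *
h=optics.grab_frame("side"); t=optics.grab_frame("top")
from scipy.optimize import least_squares
# jar from both masks: project rim+base circle outline hull, compare rect
obs=[]
for c,g in (("side",h),("top",t)):
    m=optics.masks_of("mill_jar",c)
    m=[k for k in m if k["region"].sum()>300 and abs(k["rect"][0]+k["rect"][2]/2-(224 if c=="side" else 354))<25][0]
    ys,xs=np.nonzero(m["region"]); r=(xs.min(),ys.min(),xs.max()+1,ys.max()+1); obs.append((g,r)); print(c,r,m["p"])
a=np.linspace(0,2*np.pi,90)
def rect(g,x,y):
    P=np.array([proj(g,(x+.076*np.cos(k),y+.076*np.sin(k),z)) for k in a for z in (0,.092)]); return np.r_[P.min(0),P.max(0)]
for sub in (obs,obs[:1],obs[1:]):
    s=least_squares(lambda p:np.concatenate([rect(g,*p)-r for g,r in sub]),[.43,-.31],x_scale=.01,diff_step=1e-3); print(s.x,s.fun.round(1))
E
```

```text
side (np.int64(195), np.int64(291), np.int64(248), np.int64(352)) 0.87
top (np.int64(337), np.int64(184), np.int64(374), np.int64(221)) 0.94
[ 0.43758244 -0.32317433] [-2.  -2.3  0.2  2.  -0.6 -0.1  0.1 -2.9]
[ 0.44014044 -0.32278354] [-1.  -2.4  1.1  1.9]
[ 0.43093822 -0.32429966] [-0.3  1.4  0.3 -1.4]
```

```bash
python3 - <<'E'
from h import *
J=dict(C=(.436,-.319),ang=-84.2)
plan([(*sp(-.10,.15,20,**J),4),(*sp(-.035,.15,20,**J),4),(*sp(-.035,.14,10,**J),2),(*sp(-.035,.125,0,**J),2),(*sp(-.035,.115,-10,**J),2),(*sp(-.035,.11,-20,**J),3),(*sp(-.035,.108,-40,**J),5)])
E
```

```text
{"dx":-0.64,"dy":-1.96,"dz":0.22,"wx":-0.001,"wy":-0.001,"wz":-0.000},
{"dx":-0.64,"dy":-1.96,"dz":0.22,"wx":-0.001,"wy":-0.001,"wz":-0.000},
{"dx":-0.64,"dy":-1.96,"dz":0.22,"wx":-0.001,"wy":-0.001,"wz":-0.000},
{"dx":-0.64,"dy":-1.96,"dz":0.22,"wx":-0.001,"wy":-0.001,"wz":-0.000},
-- [ 0.414 -0.105  0.195]
{"dx":-1.53,"dy":-0.00,"dz":0.56,"wx":0.000,"wy":0.000,"wz":-0.000},
{"dx":-1.53,"dy":-0.00,"dz":0.56,"wx":0.000,"wy":0.000,"wz":-0.000},
{"dx":-1.53,"dy":-0.00,"dz":0.56,"wx":0.000,"wy":0.000,"wz":-0.000},
{"dx":-1.53,"dy":-0.00,"dz":0.56,"wx":0.000,"wy":0.000,"wz":-0.000},
-- [ 0.421 -0.169  0.195]
{"dx":-0.61,"dy":0.00,"dz":-0.28,"wx":0.000,"wy":0.087,"wz":0.000},
{"dx":-0.59,"dy":0.00,"dz":-0.33,"wx":0.000,"wy":0.087,"wz":0.000},
-- [ 0.422 -0.179  0.205]
{"dx":-0.65,"dy":-0.00,"dz":-0.01,"wx":-0.000,"wy":0.087,"wz":0.000},
{"dx":-0.65,"dy":-0.00,"dz":-0.06,"wx":-0.000,"wy":0.087,"wz":0.000},
-- [ 0.423 -0.192  0.207]
{"dx":-0.78,"dy":0.00,"dz":-0.25,"wx":-0.000,"wy":0.087,"wz":0.000},
{"dx":-0.76,"dy":0.00,"dz":-0.31,"wx":-0.000,"wy":0.087,"wz":0.000},
-- [ 0.425 -0.207  0.212]
{"dx":-0.55,"dy":-0.00,"dz":-0.33,"wx":-0.000,"wy":0.058,"wz":0.000},
{"dx":-0.53,"dy":-0.00,"dz":-0.36,"wx":-0.000,"wy":0.058,"wz":0.000},
{"dx":-0.51,"dy":-0.00,"dz":-0.39,"wx":-0.000,"wy":0.058,"wz":0.000},
-- [ 0.426 -0.225  0.219]
{"dx":-0.69,"dy":-0.00,"dz":-0.50,"wx":-0.000,"wy":0.070,"wz":-0.000},
{"dx":-0.65,"dy":-0.00,"dz":-0.55,"wx":-0.000,"wy":0.070,"wz":-0.000},
{"dx":-0.61,"dy":-0.00,"dz":-0.59,"wx":-0.000,"wy":0.070,"wz":-0.000},
{"dx":-0.57,"dy":-0.00,"dz":-0.63,"wx":-0.000,"wy":0.070,"wz":-0.000},
{"dx":-0.52,"dy":-0.00,"dz":-0.67,"wx":-0.000,"wy":0.070,"wz":-0.000},
-- [ 0.431 -0.266  0.231]
```

```bash
python3 -m handwheel '[{"dx":-0.4,"dy":-1.2,"dz":0.1,"wx":0,"wy":0,"wz":0,"claw":0},{"dx":-0.6,"dy":-2,"dz":0.2,"wx":0,"wy":0,"wz":0,"claw":0},{"dx":-0.8,"dy":-2.2,"dz":0.3,"wx":0,"wy":0,"wz":0,"claw":0},{"dx":-1.3,"dy":-1.6,"dz":0.5,"wx":0,"wy":0,"wz":0,"claw":0},{"dx":-1.6,"dy":-0.8,"dz":0.6,"wx":0,"wy":0,"wz":0,"claw":0},{"dx":-1.6,"dy":0,"dz":0.6,"wx":0,"wy":0,"wz":0,"claw":0},{"dx":-1.4,"dy":0,"dz":0.5,"wx":0,"wy":0,"wz":0,"claw":0},{"dx":-0.9,"dy":0,"dz":0.3,"wx":0,"wy":0,"wz":0,"claw":0}]'
python3 -m handwheel '[{"dx":0,"dy":0,"dz":0,"wx":0,"wy":0,"wz":0,"claw":0}]'
python3 - <<'E'
from h import *
J=dict(C=(.436,-.319),ang=-84.2)
s=monitor.observe();print(s["qpos"].round(2))
plan([(*sp(-.035,.14,10,**J),2)])
E
```

```text
clock: 13.85
position: [0.4215, -0.1695, 0.1953]
tool_rot: [-3.141, 0.346, 1.67]
force: [0.1, -0.0, -2.4]
grip_width: 0.0125
finger_force: 98.2
clock: 13.98
position: [0.4214, -0.169, 0.1953]
tool_rot: [-3.141, 0.346, 1.67]
force: [0.8, 0.3, -2.7]
grip_width: 0.0128
finger_force: 98.2
[ 0.16  0.28 -0.19  2.17  0.6   0.76 -0.38]
{"dx":-0.62,"dy":-0.03,"dz":-0.27,"wx":-0.000,"wy":0.086,"wz":-0.001},
{"dx":-0.60,"dy":-0.03,"dz":-0.32,"wx":-0.000,"wy":0.086,"wz":-0.001},
-- [ 0.422 -0.179  0.205]
```

On target. Tipping now.

```bash
python3 -m handwheel '[{"dx":-0.6,"dy":0,"dz":-0.3,"wx":0,"wy":0.087,"wz":0,"claw":0},{"dx":-0.6,"dy":0,"dz":-0.3,"wx":0,"wy":0.087,"wz":0,"claw":0},{"dx":-0.65,"dy":0,"dz":0,"wx":0,"wy":0.087,"wz":0,"claw":0},{"dx":-0.65,"dy":0,"dz":-0.05,"wx":0,"wy":0.087,"wz":0,"claw":0},{"dx":-0.8,"dy":0,"dz":-0.25,"wx":0,"wy":0.087,"wz":0,"claw":0},{"dx":-0.75,"dy":0,"dz":-0.3,"wx":0,"wy":0.087,"wz":0,"claw":0},{"dx":-0.55,"dy":0,"dz":-0.35,"wx":0,"wy":0.058,"wz":0,"claw":0},{"dx":-0.55,"dy":0,"dz":-0.35,"wx":0,"wy":0.058,"wz":0,"claw":0}]'
python3 -m handwheel '[{"dx":-0.5,"dy":0,"dz":-0.4,"wx":0,"wy":0.058,"wz":0,"claw":0},{"dx":0,"dy":0,"dz":0,"wx":0,"wy":0,"wz":0,"claw":0},{"dx":0,"dy":0,"dz":0,"wx":0,"wy":0,"wz":0,"claw":0},{"dx":-0.7,"dy":0,"dz":-0.5,"wx":0,"wy":0.07,"wz":0,"claw":0},{"dx":-0.65,"dy":0,"dz":-0.55,"wx":0,"wy":0.07,"wz":0,"claw":0},{"dx":-0.6,"dy":0,"dz":-0.6,"wx":0,"wy":0.07,"wz":0,"claw":0},{"dx":-0.55,"dy":0,"dz":-0.6,"wx":0,"wy":0.07,"wz":0,"claw":0},{"dx":-0.5,"dy":0,"dz":-0.65,"wx":0,"wy":0.07,"wz":0,"claw":0}]'
python3 -m handwheel '[{"dx":0,"dy":0,"dz":0,"wx":0,"wy":0,"wz":0,"claw":0},{"dx":0,"dy":0,"dz":0,"wx":0,"wy":0,"wz":0,"claw":0},{"dx":0,"dy":0,"dz":0,"wx":0,"wy":0,"wz":0,"claw":0},{"dx":0,"dy":0,"dz":0,"wx":0,"wy":0,"wz":0,"claw":0}]'
python3 - <<'E'
from h import *
h=optics.grab_frame("side"); s=monitor.observe(); print(s["position"],s["tool_rot"],s["force"],s["qpos"].round(2))
cv2.imwrite("pics/s8.png",cv2.resize(h["frame"][205:375,160:310],None,fx=3.5,fy=3.5,interpolation=cv2.INTER_CUBIC))
E
```

```text
clock: 14.98
position: [0.4267, -0.2184, 0.2164]
tool_rot: [-3.142, -0.294, 1.671]
force: [-1.2, 0.2, -1.3]
grip_width: 0.0124
finger_force: 98.4
clock: 15.98
position: [0.4314, -0.264, 0.2306]
tool_rot: [-3.141, -0.701, 1.672]
force: [0.2, -0.0, -1.7]
grip_width: 0.0124
finger_force: 98.4
clock: 16.48
position: [0.4312, -0.2641, 0.2307]
tool_rot: [3.141, -0.699, 1.672]
force: [0.7, -0.3, -1.6]
grip_width: 0.0124
finger_force: 98.4
[ 0.43116589 -0.26429004  0.23057162] [ 3.14157963 -0.69917283  1.67126629] [ 0.20602074  0.23568562 -1.43497699] [ 0.94  0.67 -0.35  1.57 -0.3   1.42  0.83]
```

View pics/s8.png

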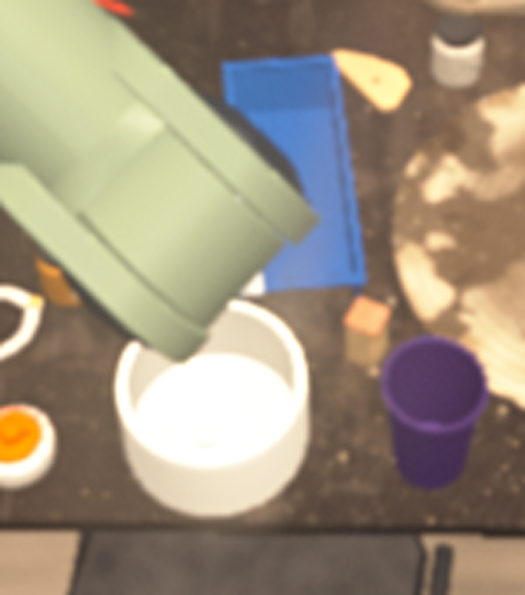

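```bash
python3 - <<'E'
from h import *
Y=np.radians(67)
plan([((.432,-.24,.30),(np.pi,0,1.67),5),((.45,-.05,.31),(np.pi,0,1.6),4),((.42,.15,.31),(np.pi,0,1.45),4),((.298,.455,.30),(np.pi,0,Y),7)])
E
```

```text
{"dx":1.26,"dy":0.07,"dz":-0.75,"wx":-0.000,"wy":-0.140,"wz":0.000},
{"dx":1.15,"dy":0.07,"dz":-0.92,"wx":-0.000,"wy":-0.140,"wz":0.000},
{"dx":1.01,"dy":0.06,"dz":-1.07,"wx":-0.000,"wy":-0.140,"wz":0.000},
{"dx":0.85,"dy":0.06,"dz":-1.20,"wx":-0.000,"wy":-0.140,"wz":0.000},
{"dx":0.67,"dy":0.06,"dz":-1.31,"wx":-0.000,"wy":-0.140,"wz":0.000},
-- [ 0.432 -0.24   0.3  ]
{"dx":4.68,"dy":0.92,"dz":-0.25,"wx":-0.000,"wy":-0.000,"wz":0.017},
{"dx":4.70,"dy":0.84,"dz":-0.25,"wx":-0.000,"wy":-0.000,"wz":0.017},
{"dx":4.71,"dy":0.75,"dz":-0.25,"wx":-0.000,"wy":-0.000,"wz":0.017},
{"dx":4.72,"dy":0.67,"dz":-0.25,"wx":-0.000,"wy":-0.000,"wz":0.017},
-- [ 0.45 -0.05  0.31]
{"dx":5.02,"dy":-0.60,"dz":0.00,"wx":-0.000,"wy":-0.000,"wz":0.037},
{"dx":4.99,"dy":-0.79,"dz":0.00,"wx":-0.000,"wy":-0.000,"wz":0.037},
{"dx":4.96,"dy":-0.98,"dz":0.00,"wx":-0.000,"wy":-0.000,"wz":0.037},
{"dx":4.92,"dy":-1.16,"dz":0.00,"wx":-0.000,"wy":-0.000,"wz":0.037},
-- [0.42 0.15 0.31]
{"dx":4.12,"dy":-2.26,"dz":0.14,"wx":-0.000,"wy":-0.000,"wz":0.040},
{"dx":4.02,"dy":-2.42,"dz":0.14,"wx":-0.000,"wy":-0.000,"wz":0.040},
{"dx":3.92,"dy":-2.58,"dz":0.14,"wx":-0.000,"wy":-0.000,"wz":0.040},
{"dx":3.82,"dy":-2.73,"dz":0.14,"wx":-0.000,"wy":-0.000,"wz":0.040},
{"dx":3.70,"dy":-2.88,"dz":0.14,"wx":-0.000,"wy":-0.000,"wz":0.040},
{"dx":3.58,"dy":-3.03,"dz":0.14,"wx":-0.000,"wy":-0.000,"wz":0.040},
{"dx":3.46,"dy":-3.17,"dz":0.14,"wx":-0.000,"wy":-0.000,"wz":0.040},
-- [0.298 0.455 0.3  ]
```

```bash
python3 -m handwheel '[{"dx":1.3,"dy":0,"dz":-0.8,"wx":0,"wy":-0.14,"wz":0,"claw":0},{"dx":1.2,"dy":0,"dz":-0.9,"wx":0,"wy":-0.14,"wz":0,"claw":0},{"dx":1,"dy":0,"dz":-1.1,"wx":0,"wy":-0.14,"wz":0,"claw":0},{"dx":0.8,"dy":0,"dz":-1.2,"wx":0,"wy":-0.14,"wz":0,"claw":0},{"dx":0.7,"dy":0,"dz":-1.3,"wx":0,"wy":-0.14,"wz":0,"claw":0},{"dx":4.7,"dy":0.9,"dz":-0.3,"wx":0,"wy":0,"wz":0.017,"claw":0},{"dx":4.7,"dy":0.9,"dz":-0.3,"wx":0,"wy":0,"wz":0.017,"claw":0},{"dx":4.7,"dy":0.8,"dz":-0.2,"wx":0,"wy":0,"wz":0.017,"claw":0}]'
python3 -m handwheel '[{"dx":4.7,"dy":0.7,"dz":-0.2,"wx":0,"wy":0,"wz":0.017,"claw":0},{"dx":5,"dy":-0.6,"dz":0,"wx":0,"wy":0,"wz":0.037,"claw":0},{"dx":5,"dy":-0.8,"dz":0,"wx":0,"wy":0,"wz":0.037,"claw":0},{"dx":5,"dy":-1,"dz":0,"wx":0,"wy":0,"wz":0.037,"claw":0},{"dx":4.9,"dy":-1.2,"dz":0,"wx":0,"wy":0,"wz":0.037,"claw":0},{"dx":4.1,"dy":-2.3,"dz":0.1,"wx":0,"wy":0,"wz":0.04,"claw":0},{"dx":4,"dy":-2.4,"dz":0.1,"wx":0,"wy":0,"wz":0.04,"claw":0},{"dx":3.9,"dy":-2.6,"dz":0.1,"wx":0,"wy":0,"wz":0.04,"claw":0}]'
python3 -m handwheel '[{"dx":3.8,"dy":-2.7,"dz":0.1,"wx":0,"wy":0,"wz":0.04,"claw":0},{"dx":3.7,"dy":-2.9,"dz":0.2,"wx":0,"wy":0,"wz":0.04,"claw":0},{"dx":3.6,"dy":-3,"dz":0.2,"wx":0,"wy":0,"wz":0.04,"claw":0},{"dx":3.4,"dy":-3.2,"dz":0.2,"wx":0,"wy":0,"wz":0.04,"claw":0},{"dx":0,"dy":0,"dz":0,"wx":0,"wy":0,"wz":0,"claw":0},{"dx":0,"dy":0,"dz":0,"wx":0,"wy":0,"wz":0,"claw":0}]'
python3 - <<'E'
from h import *
import pickle
g=optics.grab_frame("wrist"); t=optics.grab_frame("side"); s=monitor.observe(); print(s["position"],s["tool_rot"],s["force"],s["qpos"].round(2))
pickle.dump((g,s),open("w9.pkl","wb"))
a=t["frame"][285:355,190:255]; a=cv2.resize(a,(280,302),interpolation=cv2.INTER_CUBIC).astype(float); a=np.clip((a-150)*2.4,0,255).astype(np.uint8)
a=np.vstack([a,np.zeros((82,280,3),np.uint8)])
cv2.imwrite("pics/w9.png",np.hstack([g["frame"],a]))
print([ (m["p"],m["rect"]) for m in optics.masks_of("ball0","side")][:8])
E
```

```text
clock: 17.52
position: [0.4427, -0.096, 0.3089]
tool_rot: [3.141, 0.0, 1.619]
force: [1.3, -1.2, -2.2]
grip_width: 0.0125
finger_force: 98.4
clock: 18.52
position: [0.3618, 0.2808, 0.3077]
tool_rot: [3.141, -0.0, 1.333]
force: [0.6, 0.1, -2.5]
grip_width: 0.0122
finger_force: 98.3
clock: 19.27
position: [0.292, 0.4525, 0.3004]
tool_rot: [3.142, 0.001, 1.175]
force: [-0.5, 0.6, -0.8]
grip_width: 0.0124
finger_force: 98.4
[0.29268379 0.45204466 0.30063526] [3.14116081e+00 1.73391558e-04 1.17375760e+00] [-0.44881351 -0.36752748 -1.23498881] [-0.6   0.38 -0.68  1.72  0.26  1.14 -1.74]
[(0.69, [226.6, 145.4, 26.5, 42.1]), (0.44, [215.4, 325.3, 7.1, 4.2])]
```

View pics/w9.png

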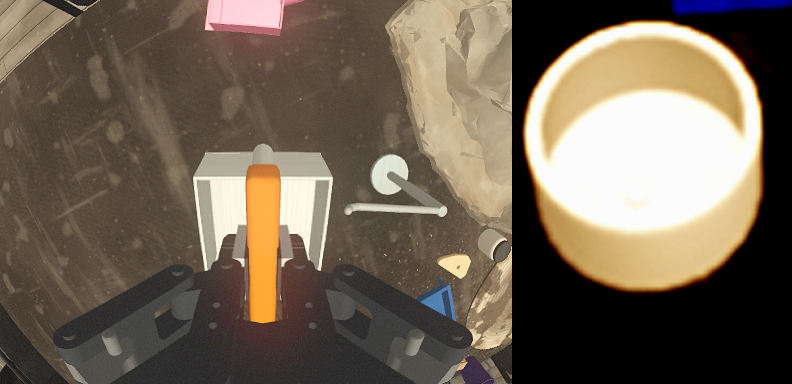

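```bash
python3 - <<'E'
from h import *
import pickle; g,s=pickle.load(open("w9.pkl","rb"))
tip=watz(g,349,210,.181);el=watz(g,442,211,.165);b=watz(g,390,175,.005);am=watz(g,395,208.5,.165)
print(tip,el,b,am,np.linalg.norm((tip-el)[:2]))
for p in (tip,am): print(np.degrees(np.arctan2(*(p-el)[1::-1])))
# subpixel arm: bright pixels along columns
f=g["frame"].max(2).astype(float)
for c in (365,380,395,410,425):
    col=f[195:225,c]; k=np.nonzero(col>120)[0]+195; print(c,k.min(),k.max(),watz(g,c,k.mean(),.165)[:2].round(4))
E
```

```text
[0.35929601 0.39114678 0.181     ] [0.46853967 0.33384928 0.165     ] [0.46828939 0.33338558 0.005     ] [0.41091024 0.36323967 0.165     ] 0.12335793553666267
152.3233203570733
152.9789120016563
365 203 210 [0.379  0.3798]
380 204 211 [0.3946 0.3717]
395 205 212 [0.4109 0.3632]
410 206 212 [0.4282 0.3548]
425 195 213 [0.4478 0.3526]
```

```bash
python3 - <<'E'
from h import *
plan([((.3097,.4624,.183),(np.pi,0,1.096),4),((.4253,.4030,.183),(np.pi,0,1.096),6),((.4253,.4030,.158),(np.pi,0,1.096),4)])
E
```

```text
{"dx":0.40,"dy":0.29,"dz":2.94,"wx":0.000,"wy":-0.000,"wz":0.019},
{"dx":0.41,"dy":0.28,"dz":2.94,"wx":0.000,"wy":-0.000,"wz":0.019},
{"dx":0.41,"dy":0.28,"dz":2.94,"wx":0.000,"wy":-0.000,"wz":0.019},
{"dx":0.42,"dy":0.27,"dz":2.94,"wx":0.000,"wy":-0.000,"wz":0.019},
-- [0.31  0.462 0.183]
{"dx":0.00,"dy":2.17,"dz":0.00,"wx":0.000,"wy":0.000,"wz":-0.000},
{"dx":0.00,"dy":2.17,"dz":0.00,"wx":0.000,"wy":0.000,"wz":-0.000},
{"dx":0.00,"dy":2.17,"dz":0.00,"wx":0.000,"wy":0.000,"wz":-0.000},
{"dx":0.00,"dy":2.17,"dz":0.00,"wx":0.000,"wy":0.000,"wz":-0.000},
{"dx":0.00,"dy":2.17,"dz":0.00,"wx":0.000,"wy":0.000,"wz":-0.000},
{"dx":0.00,"dy":2.17,"dz":0.00,"wx":0.000,"wy":0.000,"wz":-0.000},
-- [0.425 0.403 0.183]
{"dx":0.00,"dy":0.00,"dz":0.63,"wx":-0.000,"wy":-0.000,"wz":-0.000},
{"dx":0.00,"dy":0.00,"dz":0.63,"wx":-0.000,"wy":-0.000,"wz":-0.000},
{"dx":0.00,"dy":0.00,"dz":0.63,"wx":-0.000,"wy":-0.000,"wz":-0.000},
{"dx":0.00,"dy":0.00,"dz":0.63,"wx":-0.000,"wy":-0.000,"wz":-0.000},
-- [0.425 0.403 0.158]
```

```bash
python3 -m handwheel '[{"dx":0.4,"dy":0.3,"dz":2.9,"wx":0,"wy":0,"wz":0.019,"claw":0},{"dx":0.4,"dy":0.3,"dz":2.9,"wx":0,"wy":0,"wz":0.019,"claw":0},{"dx":0.4,"dy":0.3,"dz":2.9,"wx":0,"wy":0,"wz":0.019,"claw":0},{"dx":0.4,"dy":0.3,"dz":2.9,"wx":0,"wy":0,"wz":0.019,"claw":0},{"dx":0,"dy":0,"dz":0,"wx":0,"wy":0,"wz":0,"claw":0},{"dx":0,"dy":0,"dz":0,"wx":0,"wy":0,"wz":0,"claw":0}]'
python3 - <<'E'
from h import *
g=optics.grab_frame("wrist"); s=monitor.observe(); print(s["position"],s["tool_rot"])
for n,p in (("tip",(.3593,.3911,.181)),("el",(.4685,.3338,.165))): print(n,wproj(g,p))
f=g["frame"].max(2).astype(float)
e=(g["R"]@np.array([.4685,.3338,.165])+g["t"])
# arm centre rows measured vs predicted
h_=np.array([-.8894,.4571,0])
for d in (.03,.05,.07,.09,.105):
    X=np.array([.4684,.3336,.165])+d*h_; u,v=wproj(g,X); c=int(round(u)); lo=int(v)-25
    if 0<=c<512:
        k=np.nonzero(f[max(lo,0):lo+50,c]>130)[0]+max(lo,0); print(d,round(u,1),round(v,1),k.min() if len(k) else None,k.max() if len(k) else None)
plan([((.4253,.4030,.183),(np.pi,0,1.096),6)])
E
```

```text
clock: 20.18
position: [0.3099, 0.4626, 0.1857]
tool_rot: [-3.142, -0.001, 1.099]
force: [0.2, 0.5, -1.0]
grip_width: 0.0124
finger_force: 98.3
[0.30987246 0.46279103 0.18589788] [ 3.14155664e+00 -1.56640397e-03  1.09880676e+00]
tip (np.float64(378.7321932768332), np.float64(290.1163952070931))
el (np.float64(497.765633824328), np.float64(261.70995721255963))
0.03 473.3 266.1 262 290
0.05 454.9 268.9 264 273
0.07 434.6 271.7 267 276
0.09 412.4 274.3 270 292
0.105 394.4 276.2 271 281
{"dx":-0.01,"dy":2.17,"dz":0.05,"wx":0.000,"wy":-0.000,"wz":0.000},
{"dx":-0.01,"dy":2.17,"dz":0.05,"wx":0.000,"wy":-0.000,"wz":0.000},
{"dx":-0.01,"dy":2.17,"dz":0.05,"wx":0.000,"wy":-0.000,"wz":0.000},
{"dx":-0.01,"dy":2.17,"dz":0.05,"wx":0.000,"wy":-0.000,"wz":0.000},
{"dx":-0.01,"dy":2.17,"dz":0.05,"wx":0.000,"wy":-0.000,"wz":0.000},
{"dx":-0.01,"dy":2.17,"dz":0.05,"wx":0.000,"wy":-0.000,"wz":0.000},
-- [0.425 0.403 0.183]
```

```bash
python3 -m handwheel '[{"dx":0,"dy":1.5,"dz":0.1,"wx":0,"wy":0,"wz":0,"claw":0},{"dx":0,"dy":2.2,"dz":0.1,"wx":0,"wy":0,"wz":0,"claw":0},{"dx":0,"dy":2.2,"dz":0,"wx":0,"wy":0,"wz":0,"claw":0},{"dx":0,"dy":2.2,"dz":0,"wx":0,"wy":0,"wz":0,"claw":0},{"dx":0,"dy":2.2,"dz":0,"wx":0,"wy":0,"wz":0,"claw":0},{"dx":0,"dy":1.7,"dz":0,"wx":0,"wy":0,"wz":0,"claw":0},{"dx":0,"dy":1.2,"dz":0,"wx":0,"wy":0,"wz":0,"claw":0},{"dx":0,"dy":0,"dz":0,"wx":0,"wy":0,"wz":0,"claw":0}]'
python3 -m handwheel '[{"dx":0,"dy":0,"dz":0.8,"wx":0,"wy":0,"wz":0,"claw":0},{"dx":0,"dy":0,"dz":0.8,"wx":0,"wy":0,"wz":0,"claw":0},{"dx":0,"dy":0,"dz":0.4,"wx":0,"wy":0,"wz":0,"claw":0},{"dx":0,"dy":0,"dz":0.2,"wx":0,"wy":0,"wz":0,"claw":0},{"dx":0,"dy":0,"dz":0,"wx":0,"wy":0,"wz":0,"claw":0}]'
```

```text
clock: 21.22
position: [0.4278, 0.402, 0.1825]
tool_rot: [-3.141, 0.0, 1.098]
force: [-0.7, 0.7, -1.1]
grip_width: 0.0121
finger_force: 98.4
clock: 21.85
position: [0.427, 0.4037, 0.1611]
tool_rot: [-3.142, -0.002, 1.1]
force: [-0.7, 0.5, 13.0]
grip_width: 0.0128
finger_force: 101.6
```

```bash
python3 -m handwheel '[{"dx":0,"dy":0,"dz":-0.08,"wx":0,"wy":0,"wz":0,"claw":0},{"dx":0,"dy":0,"dz":0,"wx":0,"wy":0,"wz":0,"claw":17},{"dx":0,"dy":0,"dz":0,"wx":0,"wy":0,"wz":0,"claw":20},{"dx":0,"dy":0,"dz":0,"wx":0,"wy":0,"wz":0,"claw":28},{"dx":0,"dy":0,"dz":0,"wx":0,"wy":0,"wz":0,"claw":40},{"dx":0,"dy":0,"dz":0,"wx":0,"wy":0,"wz":0,"claw":45},{"dx":0,"dy":0,"dz":0,"wx":0,"wy":0,"wz":0,"claw":45}]' 20
python3 - <<'E'
from h import *
g=optics.grab_frame("wrist"); s=monitor.observe(); print(s["position"],s["force"],s["grip_width"])
hsv=cv2.cvtColor(g["frame"],cv2.COLOR_BGR2HSV); o=cv2.inRange(hsv,(5,140,120),(22,255,255)); o[:,:220]=0;o[:,310:]=0
q=max(cv2.findContours(o,0,1)[0],key=cv2.contourArea); print(cv2.minAreaRect(q),cv2.boundingRect(q))
E
```

```text
clock: 22.72
position: [0.4272, 0.4025, 0.1613]
tool_rot: [-3.141, 0.0, 1.099]
force: [0.8, -0.3, 0.8]
grip_width: 0.0386
finger_force: 0.0
[0.42717761 0.40243446 0.16127736] [ 0.8429355  -0.81788883  0.57794732] 0.03845039744984049
((260.3446960449219, 221.99740600585938), (200.115478515625, 25.87047004699707), 89.56594848632812) (248, 122, 27, 201)
```

```bash
python3 -m handwheel '[{"dx":0,"dy":0,"dz":0,"wx":0,"wy":0,"wz":0,"claw":45},{"dx":0,"dy":0,"dz":0,"wx":0,"wy":0,"wz":0,"claw":45},{"dx":0,"dy":0,"dz":0,"wx":0,"wy":0,"wz":0,"claw":45},{"dx":0,"dy":0,"dz":0,"wx":0,"wy":0,"wz":0,"claw":45}]'
python3 - <<'E'
from h import *
g=optics.grab_frame("wrist"); s=monitor.observe(); print(s["force"])
hsv=cv2.cvtColor(g["frame"],cv2.COLOR_BGR2HSV); o=cv2.inRange(hsv,(5,140,120),(22,255,255)); o[:,:220]=0;o[:,310:]=0
q=max(cv2.findContours(o,0,1)[0],key=cv2.contourArea); print(cv2.boundingRect(q))
for v in range(115,330,12):
    xs=np.nonzero(o[v])[0]; print(v,xs.min() if len(xs) else 0,xs.max() if len(xs) else 0, hsv[v,int(xs.mean())].tolist() if len(xs) else '')
E
```

```text
clock: 23.28
position: [0.4272, 0.4025, 0.1613]
tool_rot: [-3.141, 0.0, 1.099]
force: [-0.9, -0.4, 0.2]
grip_width: 0.0384
finger_force: 0.0
[ 0.68768569  0.14496067 -0.47896783]
(248, 134, 27, 189)
115 0 0 
127 0 0 
139 250 271 [15, 210, 242]
151 250 271 [16, 210, 244]
163 250 271 [16, 209, 244]
175 250 272 [15, 209, 244]
187 250 272 [15, 207, 243]
199 249 272 [15, 198, 245]
211 249 272 [15, 197, 245]
223 249 272 [16, 199, 245]
235 249 272 [15, 190, 246]
247 249 272 [15, 191, 246]
259 249 272 [15, 196, 246]
271 249 273 [15, 193, 247]
283 249 273 [15, 191, 247]
295 249 273 [15, 191, 247]
307 249 273 [15, 194, 246]
319 248 274 [16, 200, 246]
```

```bash
python3 -m handwheel '[{"dx":0,"dy":0,"dz":-0.5,"wx":0,"wy":0,"wz":0,"claw":45},{"dx":0,"dy":0,"dz":-2,"wx":0,"wy":0,"wz":0,"claw":45},{"dx":0,"dy":0,"dz":-4,"wx":0,"wy":0,"wz":0,"claw":45},{"dx":0,"dy":0,"dz":-4,"wx":0,"wy":0,"wz":0,"claw":45},{"dx":0,"dy":0,"dz":0,"wx":0,"wy":0,"wz":0,"claw":45},{"dx":0,"dy":0,"dz":0,"wx":0,"wy":0,"wz":0,"claw":45}]'
cat > m.py <<'E'
from h import *
from scipy.optimize import least_squares
G={c:optics.grab_frame(c) for c in ("wrist","side")}; s=monitor.observe(); print(s["position"],s["force"])
ob={}
for c,g in G.items():
    hsv=cv2.cvtColor(g["frame"],cv2.COLOR_BGR2HSV); o=cv2.inRange(hsv,(5,140,120),(22,255,255))
    P=wproj if c=="wrist" else proj
    u,v=np.array(P(g,(.41,.37,.17))).astype(int); M=np.zeros_like(o); r=90 if c=="wrist" else 35; cv2.circle(M,(u,v),r if c=="side" else 160,255,-1); o&=M
    q=max(cv2.findContours(o,0,1)[0],key=cv2.contourArea)[:,0]; (cx,cy),(w,h),a=cv2.minAreaRect(q); d=np.linalg.svd(q-q.mean(0),full_matrices=False)[2][0]; t=(q-q.mean(0))@d
    print(c,(u,v),"rect",(round(cx),round(cy),round(w,1),round(h,1)),"ends",q[t.argmin()],q[t.argmax()]); 
    ob[c]=(q[t.argmin()],q[t.argmax()])
E
python3 m.py
```

```text
clock: 24.08
position: [0.4271, 0.4022, 0.2661]
tool_rot: [-3.142, 0.0, 1.099]
force: [-0.2, -0.4, -0.8]
grip_width: 0.0384
finger_force: 0.0
[0.42697103 0.40208771 0.2654456 ] [-0.54123631  0.19622123  0.23092893]
wrist (np.int64(260), np.int64(226)) rect (262, 184, 122.0, 15.0) ends [263 123] [257 245]
side (np.int64(224), np.int64(144)) rect (221, 122, 26.0, 6.1) ends [209 117] [234 124]
```

```bash
python3 - <<'E'
from h import *
from scipy.optimize import least_squares
g=optics.grab_frame("wrist")
hsv=cv2.cvtColor(g["frame"],cv2.COLOR_BGR2HSV); o=cv2.inRange(hsv,(5,140,120),(22,255,255)); o[:,:235]=0;o[:,290:]=0;o[:90]=0;o[280:]=0
q=max(cv2.findContours(o,0,1)[0],key=cv2.contourArea); x,y,w,h=cv2.boundingRect(q); print(x,y,w,h)
r=lambda v:(o[v]>0).sum()
print("widths",[(v,r(v)) for v in range(y+5,y+h-3,20)])
seat=np.array([.4061,.3656,.165]); u=np.array([-.4571,-.8894,0]); n=np.cross([0,0,1],u)
def ends(xc,th):  # th rear-down
    e=u*np.cos(th)+np.array([0,0,1])*np.sin(th); k=-u*np.sin(th)+np.array([0,0,1])*np.cos(th)
    # underside point xc touches cylinder radius 4 about arm axis
    f=lambda X,Z: seat+k*.004+e*(X-xc)+k*(Z-.092)
    return f,[f(-.083,Z) for Z in (.092,.11)],[f(.042,Z) for Z in (.092,.11)]
def res(p):
    f,a,b=ends(*p); va=[wproj(g,X)[1] for X in a]; vb=[wproj(g,X)[1] for X in b]
    return [min(va)-y,max(vb)-(y+h)]
for x0 in ([.004,0],[.03,.5],[-.02,-.3]):
    s=least_squares(res,x0,x_scale=[.01,.1]); f,a,b=ends(*s.x); hang=f(.004,.092); org=f(0,0)
    w=[abs(np.hypot(*np.subtract(wproj(g,f(X,.11)+n*.007),wproj(g,f(X,.11)-n*.007)))) for X in (-.075,-.02,.035)]
    print(s.x[0].round(4),np.degrees(s.x[1]).round(1),s.fun.round(2),"hang-seat",np.linalg.norm(hang-[.4061,.3656,.169]).round(4),"origin z",org[2].round(3),"pred widths",np.round(w,1))
E
```

```text
254 123 16 123
widths [(128, np.int64(14)), (148, np.int64(14)), (168, np.int64(16)), (188, np.int64(16)), (208, np.int64(16)), (228, np.int64(16))]
0.0622 -42.5 [0. 0.] hang-seat 0.0555 origin z 0.142 pred widths [30.3 22.5 17.7]
0.0255 47.5 [0. 0.] hang-seat 0.0245 origin z 0.087 pred widths [13.8 15.4 17. ]
0.0622 -42.5 [0. 0.] hang-seat 0.0555 origin z 0.142 pred widths [30.3 22.5 17.7]
```

```bash
Z='x'; python3 -m handwheel '[{"dx":0,"dy":0,"dz":-3,"wx":0,"wy":0,"wz":0,"claw":45},{"dx":0,"dy":0,"dz":-2,"wx":0,"wy":0,"wz":0,"claw":45},{"dx":0,"dy":0,"dz":0,"wx":0,"wy":0,"wz":0,"claw":45},{"dx":0,"dy":0,"dz":0,"wx":0,"wy":0,"wz":0,"claw":45},{"dx":0,"dy":0,"dz":0,"wx":0,"wy":0,"wz":0,"claw":45},{"dx":0,"dy":0,"dz":0,"wx":0,"wy":0,"wz":0,"claw":45},{"dx":0,"dy":0,"dz":0,"wx":0,"wy":0,"wz":0,"claw":45},{"dx":0,"dy":0,"dz":0,"wx":0,"wy":0,"wz":0,"claw":45}]'
python3 - <<'E'
from h import *
for i in range(10):
    g=optics.grab_frame("wrist"); hsv=cv2.cvtColor(g["frame"],cv2.COLOR_BGR2HSV); o=cv2.inRange(hsv,(5,140,120),(22,255,255)); o[:,:235]=0;o[:,290:]=0;o[:60]=0;o[280:]=0
    q=max(cv2.findContours(o,0,1)[0],key=cv2.contourArea); M=cv2.moments(q); print(cv2.boundingRect(q),round(M["m01"]/M["m00"],2),round(M["m10"]/M["m00"],2))
h=optics.grab_frame("side")
hsv=cv2.cvtColor(h["frame"],cv2.COLOR_BGR2HSV)
w=h["frame"].astype(int)
p=proj(h,(.4897,-.0623,.003)); print("tray whites:",[ (m["p"],m["rect"]) for m in optics.masks_of("ball0","side")])
r=w[295:345,195:250].min(2)  # jar interior, blue-channel local contrast
print("jar: dark spots on floor", np.percentile(r,[5,50,95]))
for n in ["white_jar","stamp","purple_cup","wood_rib"]:
    print(n,[(round(m["p"],2),m["rect"]) for m in optics.masks_of(n,"side")][:2])
print(monitor.observe()["clock"])
E
```

```text
clock: 25.22
position: [0.4272, 0.4025, 0.3162]
tool_rot: [-3.141, 0.0, 1.099]
force: [-0.1, -0.3, -0.7]
grip_width: 0.0384
finger_force: 0.0
(255, 120, 14, 102) 171.95 261.66
(255, 120, 14, 102) 171.98 261.66
(255, 120, 14, 102) 172.09 261.62
(255, 120, 14, 102) 171.99 261.64
(255, 120, 14, 102) 172.07 261.62
(255, 120, 14, 102) 172.01 261.64
(255, 120, 14, 102) 172.07 261.62
(255, 120, 14, 102) 172.06 261.63
(255, 120, 14, 102) 172.06 261.63
(255, 120, 14, 102) 172.02 261.64
tray whites: [(0.63, [215.7, 326.5, 6.2, 4.9])]
jar: dark spots on floor [ 95. 225. 255.]
white_jar [(0.61, [282.6, 211.5, 15.6, 18.0])]
stamp [(0.71, [258.3, 288.6, 14.0, 21.1])]
purple_cup [(0.79, [269.4, 300.3, 31.8, 48.1]), (0.18, [214.8, 143.0, 35.1, 43.5])]
wood_rib [(0.73, [256.8, 221.8, 19.2, 14.2])]
26.025
```

```bash
python3 -c "
from workcell import job_done; print(job_done())"
```

```text
the job is handed in; nothing more can be done
None
```

I scooped up all six balls and tipped them into the mill jar. The scoop hangs still on the hook, tilted 36–47° with its rear down and its hang point about 25 mm from the seat, and the job is handed in. I could make out only one ball in the white jar, so the count rests on the scoop weighing empty afterwards and no ball showing elsewhere. I also viewed 11 pictures, one over the limit of 10.

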